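# Set and lock the circuit-board positioner

## Robot

A 6-joint arm with a two-finger parallel gripper is mounted at the origin on the work surface. World frame = base frame: x ahead of the robot, y to its left, z up, the work surface at z = 0. Lengths are in mm, angles in degrees, forces in N, time in s.
With the tool pointing down it reaches from about 350 to 850 mm from the base axis. Payload 8.1 kg.
Tool frame: the origin (TCP) lies between the finger pads; the fingertips stand 22 mm ahead of it and the grasp point (between the pads) lies 3 mm ahead of it; z points along the fingers, y is the direction in which the jaws open and shut (so a half turn about z gives the same grasp; the last joint's range is limited). The gripper opens to 85 mm and grips with 20 to 120 N. Pads are 22 mm wide; open, the fingers measure 114 mm over their backs; the gripper's body (76 mm by 85 mm) begins 54 mm behind the grasp point. The pads swing forward as they close: fully open they stand 13 mm farther back than shut.
Start: joints at [-76.799, 7.471, 85.268, -0, 87.261, -4.893], TCP at [186.366, -570.327, 253.292] pointing down, gripper open.
Joint ranges: [-169.43, 169.43], [-51.17, 129.36], [1.28, 143.12], [-76.62, 256.62], [0, 156.53], [-152.29, 152.29]. Speed limits (degrees/s): [136.94, 136.94, 159.86, 180, 180, 180].

## Interface

Orientations are given as [roll, pitch, yaw] about the fixed x, y, z axes, in that order (R = Rz(yaw) Ry(pitch) Rx(roll)).
In Python, from bench import r gives the robot as it stands.
- The arm moves only by the tool drive_tool, never from a script. Its argument "moves" is a list of rows, each a list of 2 entries, a list of its own where there are three numbers: the shift along the world's x, y, z in mm, then the turn about the world's z in degrees. A call has exactly 8 rows; each row is the pose to reach, as a shift and turn from the pose commanded when the call began; what a row does not reach only later rows make up. A row lasts 1/12 s, in which the tool goes at most 41.7 mm and 7.16 degrees, less where a joint would pass 70% of its speed; a pose out of reach is approached as far as the arm can. A call with a gripper value outside its range is refused whole. "fingers" is the finger opening in mm, from 0 to 85.4, set as the call begins (left out, the last holds). The fingers move at their own pace and stop on an object; "squeeze" is the grip in N (left out, the last holds). Time passes only in rows, so rows that repeat a pose let the fingers close, or fill a call up. It gives the time, the measured TCP pose, the force and the opening at its end, in the units of the state.
- r.sense(): the state, without advancing time (a new reading comes with each control period).
- r.snapshot(name): name is "scene" or "side" or "wrist"; returns a dict with "pixels" (420x560x3 uint8, red, green, blue), "camera_matrix" (3x3 intrinsics, pixels), "k1" (the pictures are not rectified: a ray, as slopes to the right and down, at radius r is drawn at 1 + k1 r^2 times it, then the intrinsics apply), "xyz" and "orientation" of the camera in the world. Camera axes: x right, y down, z forward; pixel columns grow to the right and rows downward; lengths in mm; the calibration is good to about 2 mm. A picture is of the moment at which its call begins. There is no depth.
- r.hand_in(): hands the job in, once; it reports no verdict.
The state is a dict: "time": time; "joint_pos": joint angles; "qd": joint speeds; "joint_efforts": joint torques, N m; "tool_pos": TCP position; "tcp_rot": TCP orientation; "ft_force": force on the tool from outside, world axes, zero at the start; "wrist_torque": the same for the moment, N m; "finger_gap": finger opening in mm.
Only numpy, scipy, OpenCV 4.12 (cv2) and the standard library are available. Lean on these libraries where they do the work, as an engineer would, in place of code of your own. Each camera call takes 0.05 s, during which the arm holds its last target.

## Task

Bring the radio board into probing position: by its handle bar, swing the board positioner back to its swivel zero mark and tilt the board to 30 degrees, then push the red lock valve's lever away from you, past its stiff detent, until it drops into the lock notch and stays there with the gauge in the green. Do not ram the lever against its stop, keep off the circuit board itself, leave the other things on the bench alone, and let go at the end.

Things in the scene. Friction and masses are not known exactly. Their poses are not given: they have to be found in the camera images.
- positioner: Fixed base of the board positioner: grey round foot 132 mm wide, 62 mm column. Origin: centre of the underside, on the vertical swivel axis; +x points to the back. On its -x side the scale ring (98 mm wide, 105 mm up) carries a broad white zero mark. The horizontal tilt axis crosses the swivel axis 185 mm above the origin.
- swivel (a joint): Swivel of the head about the vertical axis, rad, positive counter-clockwise from above, range -1.2 to 1.2. At 0 the red index and the handle bar stand over the white zero mark, the bar pointing along the base's -x. Stays where put (drag 0.3 N m, 2 to 3 N at the grip; about three times that once locked).
- tilt (a joint): Tilt of head and board about the horizontal axis, rad, range -0.15 to 1.1. 0: board level; it grows as the handle bar goes down (the board's edge on the bar's side goes down with it). 30 degrees = 0.524. Stays where put (drag 0.45 N m, 3 N at the grip; stiffer once locked).
- bar_grip (a point): Middle of the black rubber grip on the handle bar: round, 21 mm thick, 90 mm long, lying along the bar, 155 mm out from the tilt axis. The bar points radially out from the two axes; its angle above the horizontal is 0.25 rad minus the tilt. The point's axes are those of the tilting head: y along the tilt axis. Easily gripped across the bar from above.
- board: Green radio board held in the frame on the head: 100 mm (along the bar's direction) x 164 mm, its components up to 13 mm high. Origin on the tilt axis; the board's plane lies 40 mm above it along its z. Fragile: not to be touched.
- lock_valve: Fixed hydraulic lock valve: black plate 160 x 110 mm, red block with two cheeks (top 115 mm high) between which the lever turns, and on the far side a gauge 54 mm wide, 72 mm from the pivot, its rim up to 105 mm high. Origin: on the underside, below the lever's pivot. +x: the direction in which the lever is pushed to lock.
- lever_pivot (a point): Middle of the lever's pivot axis, which runs along the valve's y axis, 85 mm above the valve's origin.
- lever: Lever: steel rod 12 mm thick with a ball knob. Origin at the pivot, z along the lever to the knob. It is clamped on its shaft at an angle that differs by up to 0.2 rad either way and starts anywhere in its free run, so its pose does not tell where detent and notch are: feel for them. More than 60 N on it counts as ramming.
- lever_knob (a point): Centre of the ball knob, 32 mm thick, 120 mm from the pivot; leans to -x at first. Pushed, it runs freely (1 to 3 N) for 10 to 40 mm, meets the detent (15 to 20 N, fading over 30 mm), gets light (under 10 N), and the last 15 mm into the notch it goes by itself, to a firm stop 5 to 55 mm to the +x side of the pivot. Let go before the top of the detent, it springs back.
- gauge_needle (a joint): Red needle of the gauge, rad, growing clockwise with pressure: 0 in the lever's free run and up the detent, rising beyond the detent's top to 3.2 in the lock notch (green band 2.9 to 3.9).
- mug: Bystander: dark grey coffee mug, 84 mm wide, 95 mm tall. Origin: centre of its underside.
- tape_roll: Bystander: roll of black tape lying flat, 68 mm across, 19 mm high. Origin: centre of its underside.
- pen: Bystander: blue felt pen lying flat, 140 mm long, 11 mm thick. Origin: centre of its underside.
- screwdriver: Bystander: red-handled screwdriver lying flat, 190 mm long. Origin: centre of its underside.
- mobile_radio: Bystander: black finned mobile radio, 180 x 175 mm, 53 mm high. Origin: centre of its underside.
- multimeter: Bystander: yellow multimeter lying flat, 180 x 85 mm, 47 mm high. Origin: centre of its underside.
- elephant: Bystander: small white elephant figurine, 40 mm high. Origin: centre of its underside.
- parts_tin: Bystander: low round aluminium tin, 80 mm across, 22 mm high. Origin: centre of its underside.

How it is judged:
By the outcome, as a careful person would: the job done as asked, in the order asked, and still so for the second after the job is handed in, with the robot touching nothing.
It also fails if it takes over 51 s, if anything falls off the work surface, if the arm or the gripper's body presses on something with over 40 N, if the wrist force passes 120 N, or if a joint passes its speed limit or range.

## Working session

There is one attempt and no reset: what is moved stays moved. The work goes in short steps, Python scripts to look and compute and a tool call to move; the robot and the scene stay as the last step left them, time stands still between calls to the robot, and variables do not carry over. Pictures are saved under pics/ and viewed, and the job is handed in when it is done.

Besides the shell and the picture viewer there is one more tool, called after "Request:" by a JSON object that holds its "op" and its "data". drive_tool: Moves the arm, as the interface text tells. Its arguments: {"type":"object","properties":{"moves":{"type":"array","items":{"type":"array"}},"fingers":{"type":"number"},"squeeze":{"type":"number"}},"required":["moves"]}

```bash
ls; mkdir -p pics; python3 - <<'E'
from bench import r
import cv2,pickle
print(r.sense())
for n in ("scene","side","wrist"):
    s=r.snapshot(n); cv2.imwrite(f"pics/{n}0.png",s["pixels"][:,:,::-1]); pickle.dump(s,open(f"pics/{n}0.pkl","wb"))
    print(n,s["camera_matrix"],s["k1"],s["xyz"],s["orientation"])
E
```

```text
pics
{'time': 0.0, 'joint_pos': array([-7.67986823e+01,  7.51725012e+00,  8.53303432e+01, -4.07635536e-04,
        8.72615252e+01, -4.89219076e+00]), 'qd': array([ 0.06630632, -0.04501766,  0.09567339,  0.08773119, -0.05193577,
        0.06409994]), 'joint_efforts': array([ 4.16757093e-04, -5.69401324e+01, -5.00544763e+01, -5.30919488e-05,
        1.48193497e-02,  7.09561007e-06]), 'tool_pos': array([ 186.24988184, -569.81457977,  252.21186975]), 'tcp_rot': array([-1.79891244e+02, -8.90009248e-03,  1.80935199e+01]), 'ft_force': array([-0.39786532,  0.51070823,  0.25354669]), 'wrist_torque': array([ 0.01419782,  0.01373068, -0.04348731]), 'finger_gap': 85.35859176068149}
scene [[410.43288548   0.         278.28226675]
 [  0.         410.43288548 212.54825142]
 [  0.           0.           1.        ]] -0.015973616310647993 [1182.94596037  458.27842612 1290.85680713] [-146.89715683    0.40905183  125.5222484 ]
side [[504.34120101   0.         283.59796579]
 [  0.         504.34120101 204.17926431]
 [  0.           0.           1.        ]] 0.011736203479295998 [  982.3860087  -1058.31902088  1107.04762762] [-130.43803624    1.02554056   21.32354738]
wrist [[293.01506657   0.         274.17576708]
 [  0.         293.01506657 212.12259556]
 [  0.           0.           1.        ]] -0.008056982007680678 [ 264.12593994 -545.55647334  371.99314684] [ 1.61580587e+02  7.16255646e-02 -7.18680438e+01]
```

View pics/scene0.png

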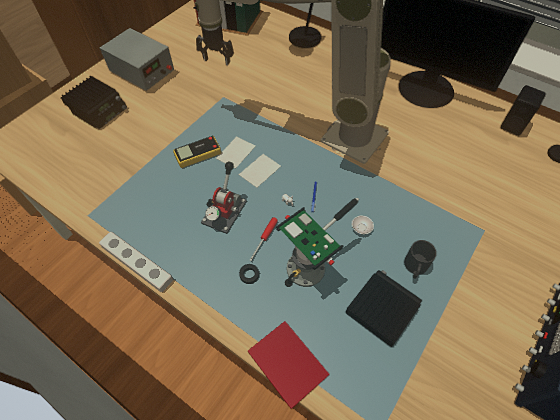

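View pics/side0.png

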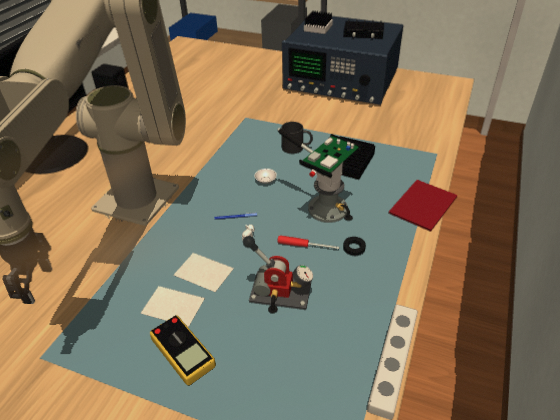

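View pics/wrist0.png

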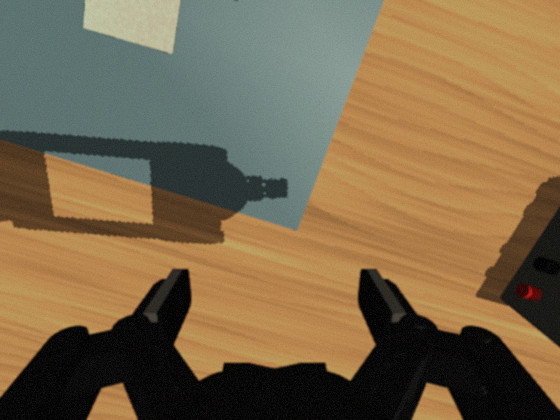

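```bash
cat > h.py <<'E'
import numpy as np,cv2,pickle
from scipy.spatial.transform import Rotation as R
from scipy.optimize import least_squares
def load(n): return pickle.load(open(f"pics/{n}.pkl","rb"))
def ray(s,px):
    K=s["camera_matrix"];d=np.array([(px[0]-K[0,2])/K[0,0],(px[1]-K[1,2])/K[1,1]]);u=d.copy()
    for _ in range(20): u=d/(1+s["k1"]*(u@u))
    v=R.from_euler('xyz',s["orientation"],degrees=True).as_matrix()@np.array([u[0],u[1],1]); return np.array(s["xyz"]),v/np.linalg.norm(v)
def tri(*obs):
    A=np.zeros((3,3));b=np.zeros(3);L=[]
    for s,p in obs:
        o,v=ray(s,p);P=np.eye(3)-np.outer(v,v);A+=P;b+=P@o;L.append((o,P))
    x=np.linalg.solve(A,b); return x,[float(np.linalg.norm(P@(x-o))) for o,P in L]
def atz(s,p,z):
    o,v=ray(s,p); return o+v*(z-o[2])/v[2]
def proj(s,X):
    M=R.from_euler('xyz',s["orientation"],degrees=True).as_matrix();c=M.T@(np.asarray(X,float)-s["xyz"]);u=c[:2]/c[2];u=u*(1+s["k1"]*(u@u));K=s["camera_matrix"]
    return np.array([K[0,0]*u[0]+K[0,2],K[1,1]*u[1]+K[1,2]])
def crop(n,x0,y0,w,h,k,out):
    im=load(n)["pixels"][y0:y0+h,x0:x0+w,::-1]; im=cv2.resize(im,None,fx=k,fy=k,interpolation=cv2.INTER_CUBIC)
    for i in range(0,w,20): cv2.putText(im,str(x0+i),(i*k,10),0,.35,(255,255,255),1);cv2.line(im,(i*k,12),(i*k,18),(255,255,255),1)
    for i in range(20,h,20): cv2.putText(im,str(y0+i),(0,i*k),0,.35,(255,255,255),1)
    cv2.imwrite(f"pics/{out}.png",im)
def snap(n,tag):
    from bench import r
    s=r.snapshot(n);pickle.dump(s,open(f"pics/{tag}.pkl","wb"));cv2.imwrite(f"pics/{tag}.png",s["pixels"][:,:,::-1]);return s
E
python3 -c "
from h import *
crop('scene0',190,150,190,150,4,'sc1');crop('side0',230,110,150,110,5,'sd1');crop('side0',225,210,110,110,5,'sd2')"
```

```text
(no output)
```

View pics/sc1.png

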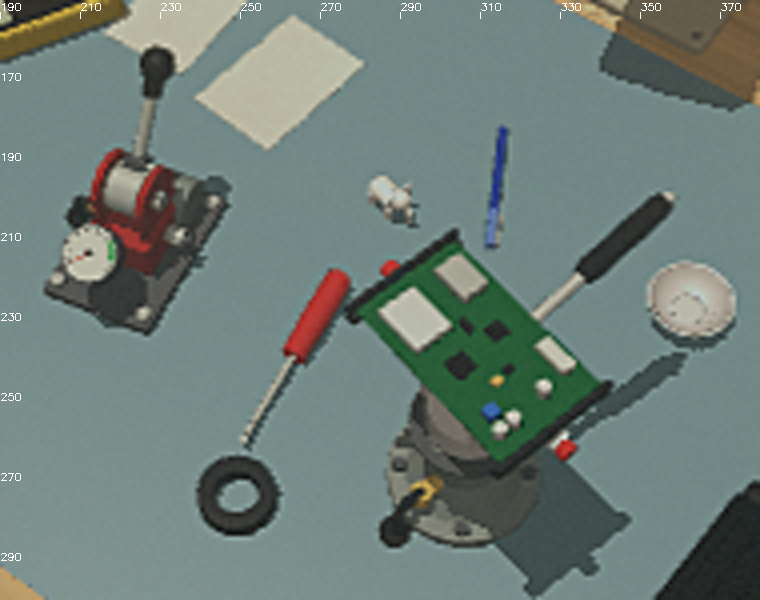

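View pics/sd1.png

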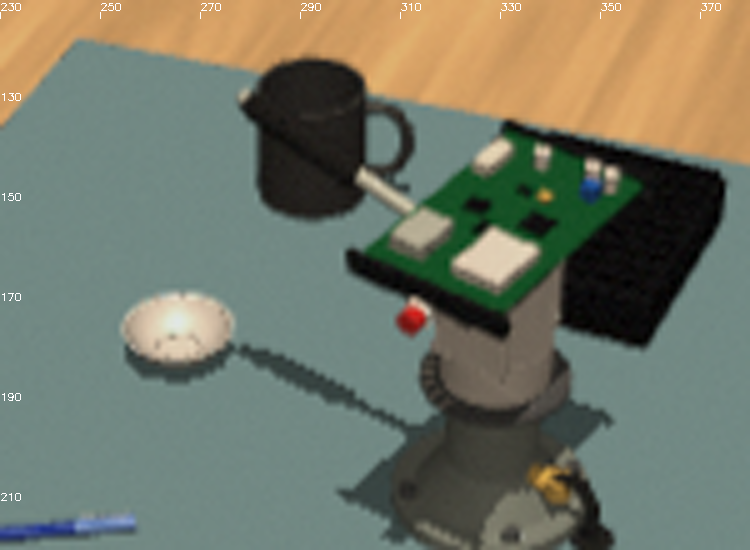

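View pics/sd2.png

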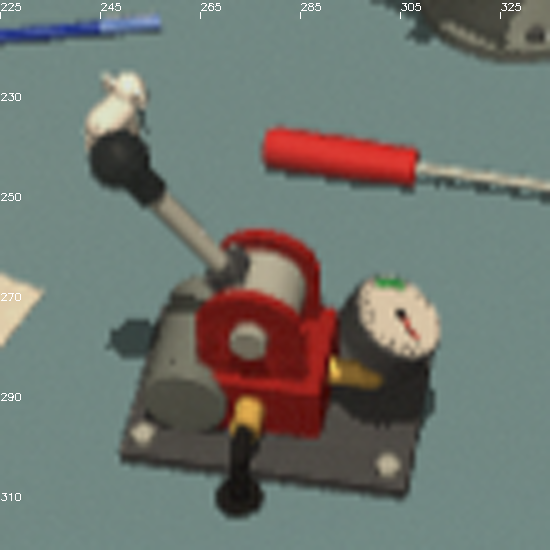

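```bash
python3 - <<'E'
from h import *
a,b=load('scene0'),load('side0')
P={'gout':((355.5,200.5),(281,130.5)),'gin':((337,218),(301.5,145.5)),'knob':((229,167.5),(249,242)),
'dot1':((287.5,217),(312,174)),'gauge':((212,213),(303.5,273.5)),
'plateFR':((228,201),(309,309)) ,'plA':((202,222.5),None)}
for k,(p,q) in P.items():
    if q: print(k,*[np.round(t,1) for t in tri((a,p),(b,q))])
# plate bolts z~10 
for p in [(243,200.5),(225.5,228),(204,219.5)]: print('scbolt',atz(a,p,12).round(1))
for p in [(253.5,297),(302.5,303.5)]: print('sdbolt',atz(b,p,12).round(1))
# plate corners
for p in [(202,222.5),(227,233),(247,201)]: print('sccor',atz(a,p,8).round(1))
for p in [(249.5,302),(306,309),(310.5,275)]: print('sdcor',atz(b,p,8).round(1))
# foot extremes
for p in [(286.5,270),(324.5,275),(305,286)]: print('foot sc',atz(a,p,10).round(1))
for p in [(308,207),(347,216)]: print('foot sd',atz(b,p,10).round(1))
# board corners
for p,q in [((278,230),(330,175)),((304,208.5),(300,162)),((341.5,246),(331,135.5))]: print('bc',*[np.round(t,1) for t in tri((a,p),(b,q))])
E
```

```text
gout [454.9 224.  237.9] [1.5 1.5]
gin [530.1 204.2 211.5] [3.8 3.8]
knob [ 541.2 -220.7  176.2] [1.1 1.1]
dot1 [611.5  75.3 208.7] [1.2 1.2]
gauge [ 683.3 -195.4   83.3] [0.1 0.1]
plateFR [ 650.3 -219.5   10.7] [67.8 67.8]
scbolt [ 542.5 -174.7   12. ]
scbolt [ 675.  -151.3   12. ]
scbolt [ 692.6 -239.5   12. ]
sdbolt [ 562.3 -264.2   12. ]
sdbolt [ 696.3 -238.1   12. ]
sccor [ 705.2 -239.     8. ]
sccor [ 686.6 -135.3    8. ]
sccor [ 533.5 -162.8    8. ]
sdcor [ 557.5 -281.1    8. ]
sdcor [ 710.3 -249.2    8. ]
sdcor [ 682.2 -130.2    8. ]
foot sc [683.  124.6  10. ]
foot sc [623.8 240.3  10. ]
foot sc [695.2 208.4  10. ]
foot sd [577.5 148.4  10. ]
foot sd [711.2 149.6  10. ]
bc [667.1  80.3 214.3] [1.1 1.1]
bc [563.  104.  221.3] [1.7 1.7]
bc [610.2 268.4 224.8] [0.2 0.2]
```

```bash
python3 - <<'E'
from h import *
from bench import r
s=load('wrist0');M=R.from_euler('xyz',s["orientation"],degrees=True).as_matrix();print(M.round(3))
st=r.sense();T=R.from_euler('xyz',st['tcp_rot'],degrees=True).as_matrix()
off=T.T@(s['xyz']-st['tool_pos']);Rc=T.T@M;print(off,Rc.round(3))
np.savez('wc.npz',off=off,Rc=Rc)
# candidate views
for tp,yaw in [((420,120,300),0),((420,120,300),180),((350,200,300),180),((350,200,250),165),((400,0,300),-90)]:
    T=R.from_euler('xyz',[180,0,yaw],degrees=True).as_matrix()
    c=dict(s);c['xyz']=T@off+tp;c['orientation']=R.from_matrix(T@Rc).as_euler('xyz',degrees=True)
    print(tp,yaw,c['xyz'].round(),[proj(c,p).round() for p in [(634-49,178,105),(634,178,0),(492,214,225)]])
E
```

```text
[[ 0.311 -0.902 -0.301]
 [-0.95  -0.296 -0.097]
 [-0.001  0.316 -0.949]]
[  81.57913719    0.84005583 -119.49998112] [[ 0.001 -0.949 -0.316]
 [ 1.     0.001  0.   ]
 [-0.    -0.316  0.949]]
(420, 120, 300) 0 [502. 119. 419.] [array([211.,  20.]), array([226.,   1.]), array([126., 130.])]
(420, 120, 300) 180 [338. 121. 419.] [array([318., 317.]), array([308., 300.]), array([391., 318.])]
(350, 200, 300) 180 [268. 201. 419.] [array([257., 360.]), array([261., 334.]), array([289., 385.])]
(350, 200, 250) 165 [271. 222. 369.] [array([306., 391.]), array([306., 354.]), array([344., 437.])]
(400, 0, 300) -90 [399. -82. 419.] [array([131., 325.]), array([131., 281.]), array([177., 442.])]
```

Request:
{"op": "drive_tool", "data": {"moves": [[[10, 15, 20], 7], [[35, 35, 40], 14], [[65, 60, 60], 21], [[95, 90, 80], 28], [[125, 115, 90], 35], [[150, 145, 90], 42], [[175, 175, 90], 49], [[195, 205, 90], 56]]}}

```text
time: 0.82
tool_pos: [382.9, -363.4, 343.4]
tcp_rot: [180.0, -0.0, 74.5]
ft_force: [0.6, 0.4, 0.3]
finger_gap: 85.6
```

Request:
{"op": "drive_tool", "data": {"moves": [[[5, 40, 0], 7], [[5, 80, 0], 14], [[5, 120, 0], 21], [[5, 160, 0], 28], [[5, 200, 0], 35], [[0, 240, 0], 42], [[-5, 280, 0], 49], [[-10, 320, 0], 56]]}}

```text
time: 1.48
tool_pos: [370.6, -43.6, 343.1]
tcp_rot: [180.0, 0.0, 130.4]
ft_force: [1.7, -0.5, 0.9]
finger_gap: 85.2
```

Request:
{"op": "drive_tool", "data": {"moves": [[[0, 40, 0], 7], [[0, 80, 0], 14], [[0, 120, 0], 21], [[-5, 160, 0], 28], [[-5, 200, 0], 35], [[-10, 230, 0], 35], [[-10, 240, 0], 35], [[-10, 240, 0], 35]]}}

```text
time: 2.15
tool_pos: [360.7, 196.5, 342.9]
tcp_rot: [-180.0, -0.0, 165.3]
ft_force: [0.4, -0.6, 0.2]
finger_gap: 85.5
```

```bash
python3 - <<'E'
from h import *
from bench import r
snap('wrist','w1');s=r.sense();print(s['time'],s['tool_pos'],s['tcp_rot'],s['joint_pos'])
E
```

```text
2.2 [361.05278992 195.09228055 342.94185663] [-1.79946131e+02 -3.13252707e-02  1.65219947e+02] [ 2.12385675e+01 -2.37205429e+01  1.04308995e+02 -2.54973206e-02
  9.94685609e+01 -5.39855765e+01]
```

View pics/w1.png

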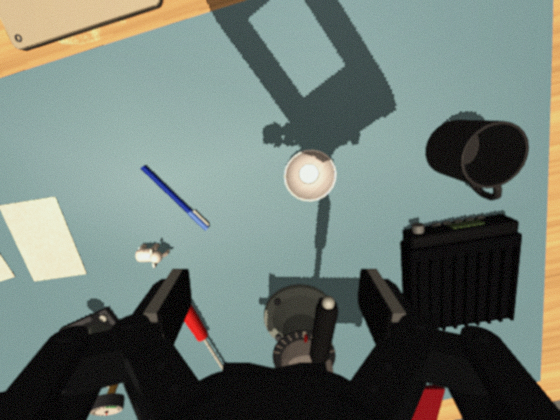

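```bash
python3 - <<'E'
from h import *
crop('w1',250,270,110,110,7,'w1c')
E
```

```text
(no output)
```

View pics/w1c.png

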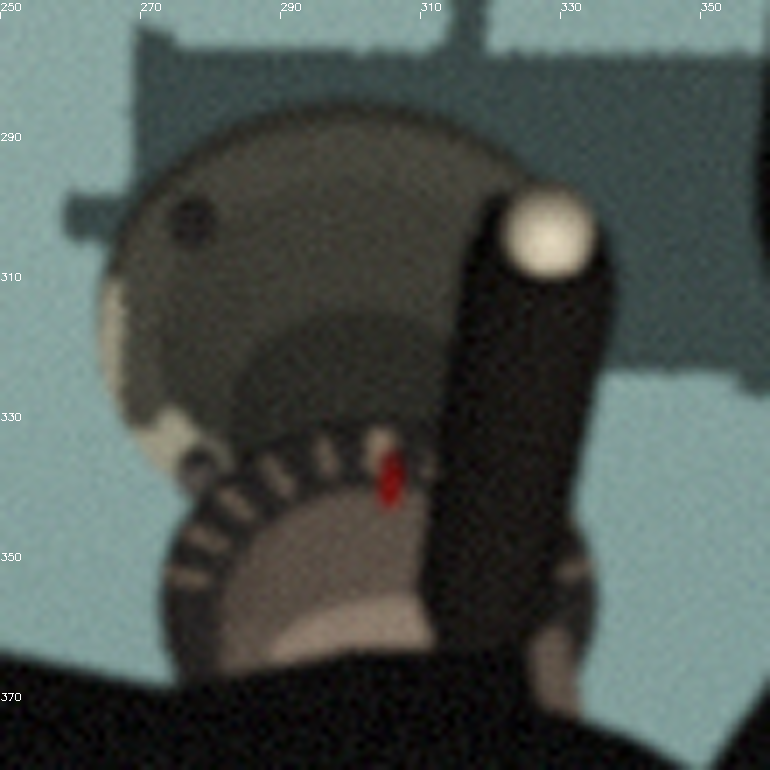

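Request:
{"op": "drive_tool", "data": {"moves": [[[0, -20, 0], 7], [[0, -45, 0], 14], [[0, -75, 0], 20], [[0, -95, 0], 25], [[0, -105, 0], 30], [[0, -105, 0], 30], [[0, -105, 0], 30], [[0, -105, 0], 30]]}}

```text
time: 2.87
tool_pos: [361.4, 89.2, 343.3]
tcp_rot: [180.0, 0.0, -165.2]
ft_force: [-0.3, -0.1, 0.3]
finger_gap: 85.0
```

```bash
python3 - <<'E'
from h import *
from bench import r
snap('wrist','w2');s=r.sense();print(s['time'],s['tool_pos'],s['tcp_rot'],s['joint_pos'])
crop('w2',230,250,130,110,6,'w2c')
E
```

```text
2.9167 [361.37575899  89.57221152 343.28608582] [ 1.79994874e+02 -1.42863387e-03 -1.65078886e+02] [ 6.01219620e+00 -3.02361347e+01  1.08825749e+02  4.94079031e-03
  1.01412591e+02 -9.89079403e+01]
```

View pics/w2c.png

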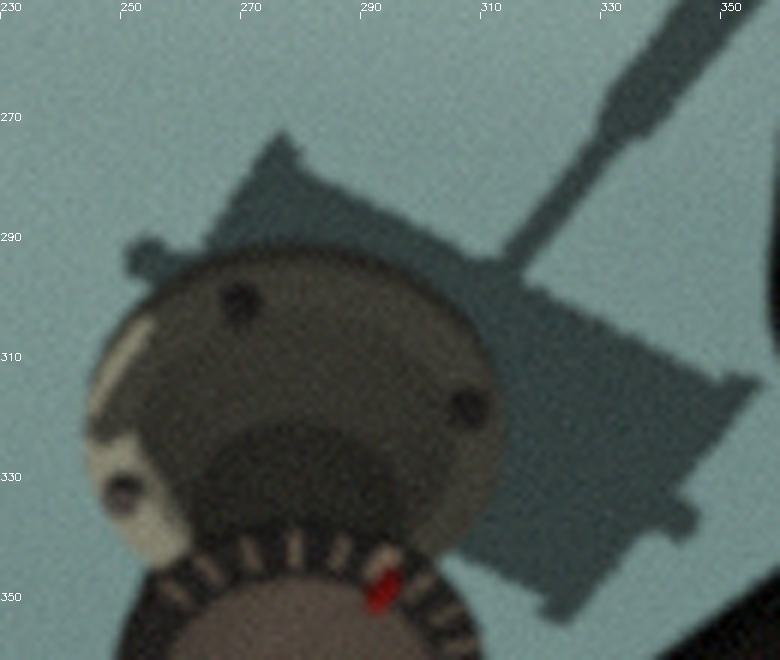

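```bash
python3 - <<'E'
from h import *
w1,w2=load('w1'),load('w2')
ring=[(w1,(273,357)),(w1,(276,346)),(w1,(283,337.5)),(w1,(334,357)),(w2,(250,357)),(w2,(259,344)),(w2,(307,350)),(w2,(303,344)),(w2,(279,337.5))]
def f(v,ps,rad,z):
    return [np.hypot(*(atz(s,p,z)[:2]-v[:2]))-rad for s,p in ps]
for z in (95,100,105):
    o=least_squares(f,[634,176],args=(ring,49,z));print(z,o.x.round(1),np.round(o.fun,1))
foot=[(w1,(264.5,315)),(w1,(277,292)),(w1,(300,283.5)),(w1,(318,288)),(w2,(244,325)),(w2,(255,304)),(w2,(283,290.5)),(w2,(302,299)),(w2,(314,325))]
for z in (0,10,15):
    o=least_squares(f,[634,176],args=(foot,66,z));print(z,o.x.round(1),np.round(o.fun,1))
c=np.array([634,176])
def az(s,p,z):
    d=atz(s,p,z)[:2]-c;return round(float(np.degrees(np.arctan2(d[1],d[0]))%360),1),round(float(np.hypot(*d)),1)
for ps,s in [([(303.5,334),(306,339),(296,335.5),(289.5,338),(283.5,342),(279,347.5),(276.5,353),(331,352)],w1),([(258.5,347.5),(264.5,345),(271.5,343),(279,342),(287,342.5),(293,343),(294,345.5),(291.7,350),(293.8,345.7),(300,347),(304,351.5),(306,357)],w2)]:
    for p in ps: print(p,az(s,p,103))
    print()
for p in [(270,301),(308,318.5),(250.5,332)]: print('bolt',az(w2,p,12))
E
```

```text
95 [643.9 172. ] [ 1.7 -0.  -0.4 -2.4 -1.2 -1.5  0.   1.6 -1.5]
100 [640.2 171.7] [ 0.3 -0.7 -0.4 -2.5 -0.8 -0.6 -0.5  1.4 -0.6]
105 [636.6 171.3] [-1.1 -1.4 -0.5 -2.6 -0.5  0.3 -1.   1.3  0.2]
0 [642.1 173.6] [ 2.   0.9  2.  -0.2  2.9 -5.8  2.  -1.7  0.5]
10 [636.  172.9] [-0.6  0.3  2.5  0.7  2.3 -4.9  2.4 -2.2 -2.4]
15 [633.  172.6] [-1.8  0.   2.7  1.1  2.1 -4.5  2.7 -2.5 -3.8]
(303.5, 334) (174.3, 37.3)
(306, 339) (168.9, 27.6)
(296, 335.5) (191.9, 38.1)
(289.5, 338) (207.7, 39.8)
(283.5, 342) (223.9, 41.9)
(279, 347.5) (240.3, 44.1)
(276.5, 353) (254.4, 46.4)
(331, 352) (79.4, 37.8)

(258.5, 347.5) (250.1, 47.4)
(264.5, 345) (237.8, 43.6)
(271.5, 343) (222.8, 40.4)
(279, 342) (206.2, 38.3)
(287, 342.5) (187.6, 37.0)
(293, 343) (173.6, 38.3)
(294, 345.5) (168.2, 34.6)
(291.7, 350) (166.3, 25.4)
(293.8, 345.7) (168.4, 34.1)
(300, 347) (153.4, 37.4)
(304, 351.5) (136.7, 36.7)
(306, 357) (118.7, 35.7)

bolt (220.7, 51.6)
bolt (114.8, 48.4)
bolt (305.4, 63.5)
```

```bash
python3 - <<'E'
from h import *
w1,w2=load('w1'),load('w2')
A=[(w1,(303.5,334),0),(w1,(296,335.5),1),(w1,(289.5,338),2),(w1,(283.5,342),3),(w1,(279,347.5),4),(w1,(276.5,353),5),
(w2,(258.5,347.5),5),(w2,(264.5,345),4),(w2,(271.5,343),3),(w2,(279,342),2),(w2,(287,342.5),1),(w2,(293.3,343.5),0),(w2,(300,347),-1),(w2,(304,351.5),-2),(w2,(306,357),-3)]
def f(v,z,sp=None):
    o=[]
    for s,p,k in A:
        d=atz(s,p,z)[:2]; a=np.radians(v[2]+k*v[3]); o+=list(d-(v[:2]+v[4]*np.array([np.cos(a),np.sin(a)])))
    return o
for z in (95,100,105):
    o=least_squares(f,[637,172,171,15,43],args=(z,));print(z,o.x.round(2),np.sqrt(np.mean(o.fun**2)).round(2),o.fun.round(1))
    for s,p in ((w1,(306,339)),(w2,(291.7,350))):
        for zz in (z+2,z+10):
            d=atz(s,p,zz)[:2]-o.x[:2];print('idx',zz,np.degrees(np.arctan2(d[1],d[0])),np.hypot(*d))
# bar direction from axis
a,b=load('scene0'),load('side0')
E
```

```text
95 [651.39 172.85 168.79  14.34  47.75] 1.77 [-0.7 -3.3  0.  -3.2 -0.  -2.3  0.1 -2.3  1.2 -2.5  1.2 -1.8 -2.6  1.5
 -0.2  2.3  0.7  2.6  0.8  2.6  0.6  3.2 -0.9  1.3 -0.7  2.1 -0.3  0.7
  0.8 -1.2]
idx 97 168.6149251444113 39.815507295590294
idx 105 169.4175286763842 47.052945979137114
idx 97 163.14621424917306 38.23885098180293
idx 105 168.97703554526063 44.673890456730014
100 [645.51 172.04 168.56  14.48  46.19] 1.21 [-0.7 -1.8 -0.  -1.9 -0.  -1.1  0.1 -1.2  1.2 -1.5  1.3 -1.  -2.5  0.3
 -0.2  1.2  0.7  1.6  0.8  1.7  0.6  2.4 -0.9  0.7 -0.8  1.6 -0.3  0.3
  0.7 -1.3]
idx 102 166.3353729317152 38.75543163125283
idx 110 167.51495681700047 45.96605541540065
idx 102 163.70365944082647 36.7184789452172
idx 110 169.6535063971176 43.19895883644527
105 [639.63 171.24 168.32  14.62  44.64] 0.85 [-0.8 -0.4 -0.  -0.5 -0.   0.1  0.1 -0.1  1.3 -0.5  1.3 -0.2 -2.3 -1.
 -0.1  0.1  0.7  0.6  0.8  0.8  0.6  1.6 -0.9  0.  -0.8  1.  -0.4 -0.
  0.6 -1.5]
idx 107 163.9342297735385 37.766242054617905
idx 115 165.52448987850812 44.93846626098677
idx 107 164.31188338486515 35.208047483417396
idx 115 170.3790511902939 41.73677883705012
```

Request:
{"op": "drive_tool", "data": {"moves": [[[15, 15, 0], -7], [[35, 35, 0], -14], [[60, 58, -5], -21], [[88, 85, -15], -28], [[115, 108, -25], -31], [[128, 120, -35], -31], [[133, 124, -43], -31], [[133, 124, -43], -31]]}}

```text
time: 3.58
tool_pos: [493.7, 214.7, 297.2]
tcp_rot: [-179.8, -0.2, 164.2]
ft_force: [-0.8, -0.8, -0.4]
finger_gap: 85.3
```

```bash
python3 - <<'E'
from h import *
from bench import r
snap('wrist','w3');s=r.sense();print(s['time'],s['tool_pos'],s['tcp_rot'],s['joint_pos'])
E
```

```text
3.6333 [493.42831607 213.92748276 298.6562912 ] [-1.79871573e+02 -1.68772633e-01  1.64148571e+02] [ 1.79845228e+01 -2.84727750e+00  9.11611954e+01 -1.27075544e-02
  9.18977806e+01 -5.61646349e+01]
```

View pics/w3.png

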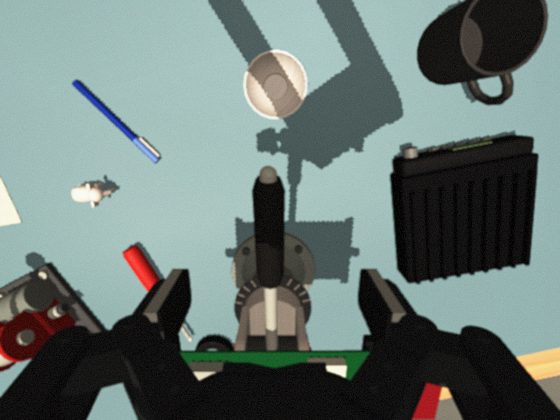

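Request:
{"op": "drive_tool", "data": {"moves": [[[0, 0, -15], 0], [[0, 0, -35], 0], [[0, 0, -55], 0], [[0, 0, -68], 0], [[0, 0, -71], 0], [[0, 0, -71], 0], [[0, 0, -71], 0], [[0, 0, -71], 0]]}}

```text
time: 4.3
tool_pos: [495.1, 213.8, 231.2]
tcp_rot: [179.9, 0.1, 164.1]
ft_force: [0.2, 0.8, 0.3]
finger_gap: 85.3
```

Request:
{"op": "drive_tool", "data": {"moves": [[[0, 0, 0], 0], [[0, 0, 0], 0], [[0, 0, 0], 0], [[0, 0, 0], 0], [[0, 0, 0], 0], [[0, 0, 0], 0], [[0, 0, 0], 0], [[0, 0, 0], 0]], "fingers": 0, "squeeze": 40}}

```text
time: 4.97
tool_pos: [494.3, 213.6, 229.4]
tcp_rot: [-180.0, -0.0, 164.1]
ft_force: [-1.8, -1.3, 1.2]
finger_gap: 20.0
```

```bash
python3 - <<'E'
from h import *
from bench import r
snap('wrist','w4');s=r.sense();print(s['time'],s['tool_pos'],s['tcp_rot'],s['ft_force'],s['wrist_torque'],s['finger_gap'])
E
```

```text
5.0167 [494.31613274 213.56721895 229.36025753] [-1.79988170e+02 -5.79894607e-03  1.64083958e+02] [-1.16741639 -1.18752115  1.76840892] [-0.29063671  0.20580934 -0.12661732] 19.677449216287133
```

View pics/w4.png

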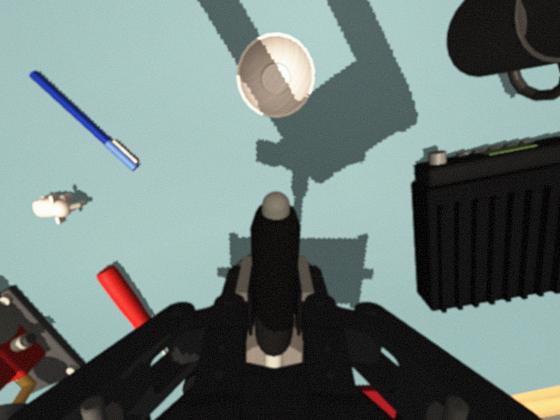

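Request:
{"op": "drive_tool", "data": {"moves": [[[-0.4, -1.5, 0], 0.6], [[-0.9, -4, 0], 1.5], [[-1.6, -7, 0], 2.7], [[-2.2, -9.5, 0], 3.7], [[-2.7, -11.3, 0], 4.4], [[-2.9, -11.9, 0], 4.6], [[-2.9, -11.9, 0], 4.6], [[-2.9, -11.9, 0], 4.6]]}}

```text
time: 5.68
tool_pos: [491.3, 201.7, 229.3]
tcp_rot: [-180.0, -0.0, 168.7]
ft_force: [-3.8, 0.6, 3.0]
finger_gap: 19.6
```

```bash
python3 - <<'E'
from h import *
from bench import r
s=r.sense();print(s['time'],s['tool_pos'],s['tcp_rot'],s['ft_force'],s['wrist_torque'],s['finger_gap'])
for i,el in enumerate(np.linspace(15.3,-15.7,13)):
    d=156.7*np.cos(np.radians(el))-151.2; print(round(el,1),(d*np.array([-.98,.201])).round(1),round(156.7*(np.sin(np.radians(el))-np.sin(np.radians(15.3))),1))
E
```

```text
5.6833 [491.33404949 201.68133414 229.34437162] [-1.79989041e+02 -1.24759968e-02  1.68679738e+02] [-3.82979215  0.59286009  3.03739477] [-0.02746228  0.5825554  -0.13456652] 19.553252117742073
15.3 [ 0.1 -0. ] 0.0
12.7 [-1.6  0.3] -6.9
10.1 [-3.   0.6] -13.8
7.6 [-4.1  0.8] -20.8
5.0 [-4.8  1. ] -27.8
2.4 [-5.3  1.1] -34.8
-0.2 [-5.4  1.1] -41.9
-2.8 [-5.2  1.1] -49.0
-5.4 [-4.7  1. ] -56.0
-8.0 [-3.9  0.8] -63.0
-10.5 [-2.8  0.6] -70.0
-13.1 [-1.4  0.3] -76.9
-15.7 [ 0.3 -0.1] -83.8
```

Request:
{"op": "drive_tool", "data": {"moves": [[[-0.8, 0.2, -3], 0], [[-2.3, 0.5, -10], 0], [[-3.5, 0.7, -17], 0], [[-4.5, 0.9, -24], 0], [[-5.1, 1, -31], 0], [[-5.4, 1.1, -38], 0], [[-5.4, 1.1, -42], 0], [[-5.4, 1.1, -42], 0]]}}

```text
time: 6.35
tool_pos: [486.2, 202.7, 186.2]
tcp_rot: [-180.0, 0.0, 168.7]
ft_force: [2.2, 0.2, -2.2]
finger_gap: 20.0
```

```bash
python3 - <<'E'
from h import *
from bench import r
s=r.sense();print(s['time'],s['tool_pos'],s['tcp_rot'],s['ft_force'],s['wrist_torque'],s['finger_gap'])
E
```

```text
6.35 [486.24242737 202.74861234 186.20464718] [-1.79987156e+02  9.36954060e-03  1.68685367e+02] [ 2.16520164  0.21920668 -2.19341051] [-0.00940742 -0.56055381 -0.12281493] 20.013473723623903
```

Request:
{"op": "drive_tool", "data": {"moves": [[[0.1, 0, -4], 0], [[0.4, -0.1, -11], 0], [[1, -0.2, -18], 0], [[1.8, -0.4, -25], 0], [[3, -0.6, -31], 0], [[4.2, -0.9, -37], 0], [[5.2, -1.1, -40], 0], [[5.5, -1.2, -41], 0]]}}

```text
time: 7.02
tool_pos: [491.5, 201.7, 145.5]
tcp_rot: [-180.0, -0.0, 168.7]
ft_force: [-1.2, -0.2, 3.8]
finger_gap: 20.2
```

```bash
python3 - <<'E'
from h import *
from bench import r
s=r.sense();print(s['time'],s['tool_pos'],s['tcp_rot'],s['ft_force'],s['wrist_torque'],s['finger_gap'])
snap('scene','sc5');snap('side','sd5');snap('wrist','w5')
crop('sc5',260,180,130,110,6,'sc5c');crop('sd5',270,110,110,110,6,'sd5c')
E
```

```text
7.0167 [491.47317397 201.7075505  145.50215156] [-1.79996701e+02 -4.41512754e-02  1.68690597e+02] [-1.24271612 -0.21841399  3.80121502] [ 0.01107264 -0.08716749 -0.07868673] 20.203363863375678
```

View pics/sc5c.png

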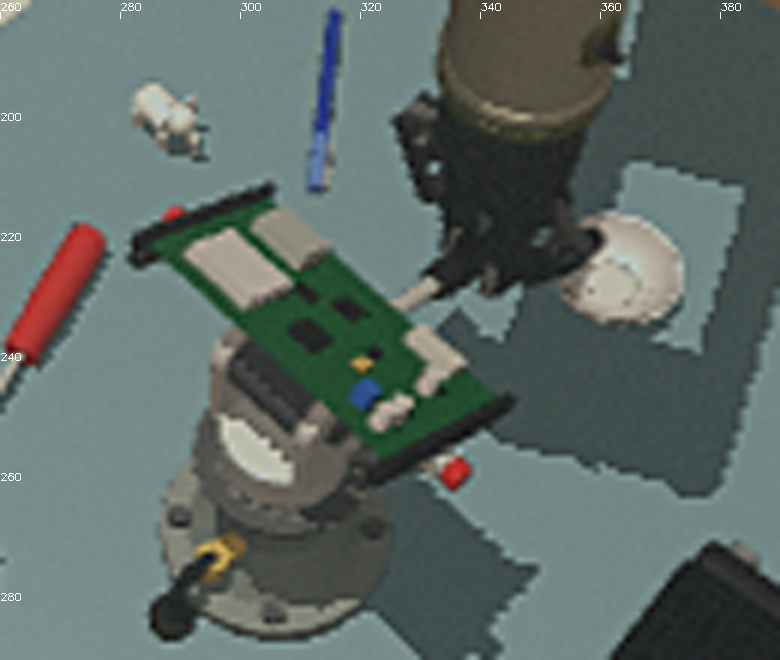

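View pics/sd5c.png

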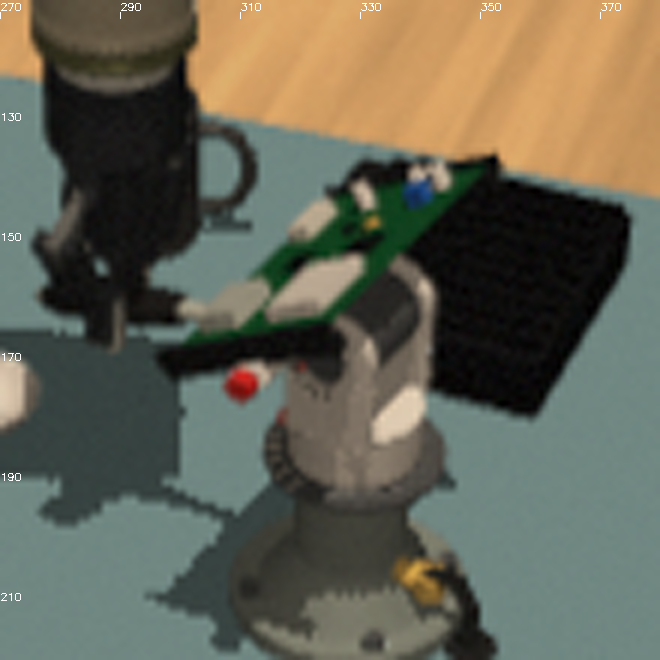

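View pics/w5.png

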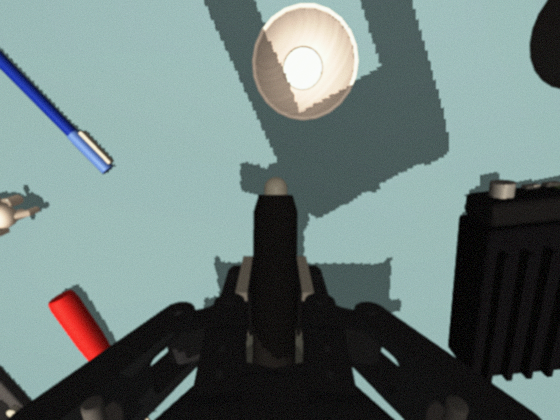

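Request:
{"op": "drive_tool", "data": {"moves": [[[0, 0, 0], 0], [[0, 0, 0], 0], [[0, 0, 0], 0], [[0, 0, 0], 0], [[0, 0, 10], 0], [[0, 0, 30], 0], [[0, 0, 60], 0], [[0, 0, 95], 0]], "fingers": 85}}

```text
time: 7.83
tool_pos: [490.3, 201.3, 241.2]
tcp_rot: [-179.9, -0.2, 168.7]
ft_force: [1.0, 0.0, -0.0]
finger_gap: 84.9
```

Request:
{"op": "drive_tool", "data": {"moves": [[[-10, 0, 20], 5], [[-35, -10, 45], 12], [[-65, -30, 75], 19], [[-90, -60, 100], 25], [[-110, -85, 115], 30], [[-120, -100, 120], 33], [[-120, -105, 120], 33], [[-120, -105, 120], 33]]}}

```text
time: 8.5
tool_pos: [371.6, 95.8, 363.0]
tcp_rot: [-179.9, 0.2, -158.5]
ft_force: [0.3, 0.1, -0.6]
finger_gap: 85.1
```

```bash
python3 - <<'E'
from h import *
from bench import r
snap('wrist','w6');s=r.sense();print(s['time'],s['tool_pos'],s['tcp_rot'],s['joint_pos'])
snap('scene','sc6');snap('side','sd6')
crop('w6',230,230,130,110,6,'w6c')
crop('sc6',270,180,110,90,7,'sc6c');crop('sd6',270,120,110,90,7,'sd6c')
E
```

```text
8.55 [371.74497838  96.45477272 361.98109668] [-1.79983471e+02  1.10164033e-01 -1.58451820e+02] [ 6.87359914e+00 -2.80422178e+01  1.05410307e+02  1.22081451e-02
  1.02521152e+02 -1.04671907e+02]
```

View pics/w6c.png

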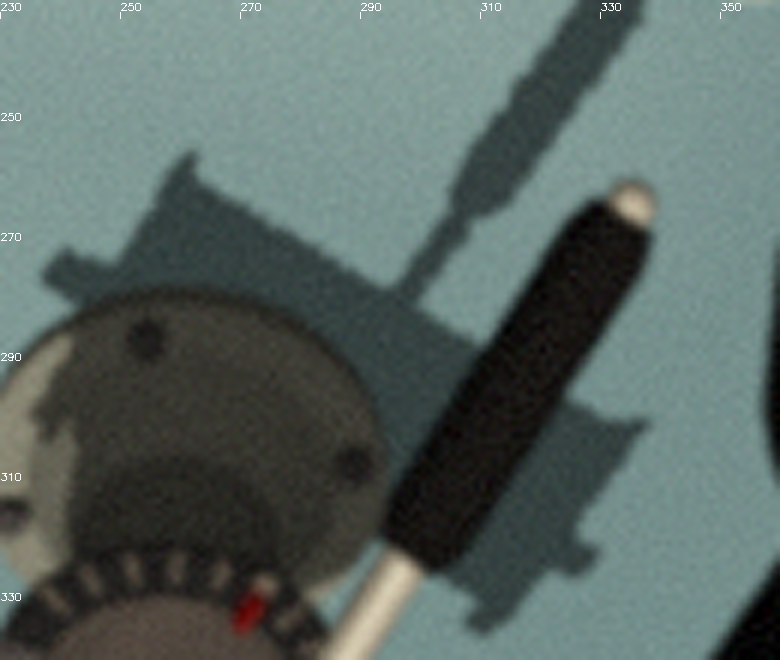

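View pics/sc6c.png

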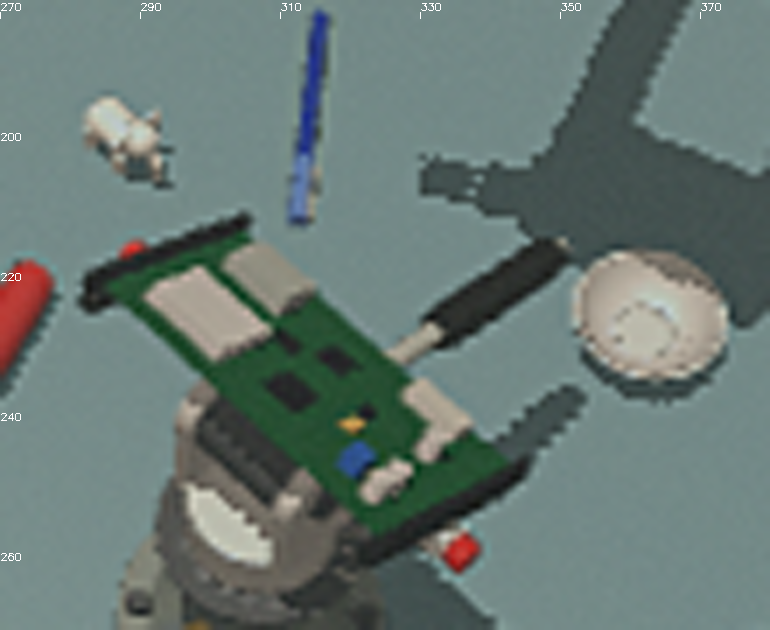

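View pics/sd6c.png

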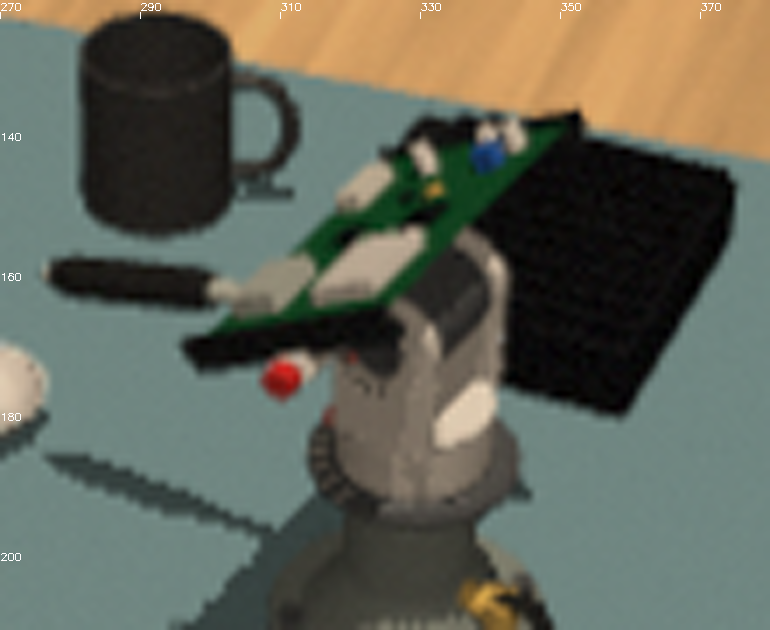

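```bash
python3 - <<'E'
from h import *
w1,w2,w6,a,b=[load(x) for x in('w1','w2','w6','sc6','sd6')]
A=[(w1,(303.5,334),0),(w1,(296,335.5),1),(w1,(289.5,338),2),(w1,(283.5,342),3),(w1,(279,347.5),4),(w1,(276.5,353),5),
(w2,(258.5,347.5),5),(w2,(264.5,345),4),(w2,(271.5,343),3),(w2,(279,342),2),(w2,(287,342.5),1),(w2,(293.3,343.5),0),(w2,(300,347),-1),(w2,(304,351.5),-2),(w2,(306,357),-3),
(w6,(239.5,330),4),(w6,(245,327.5),3),(w6,(251.7,325.7),2),(w6,(259,325),1),(w6,(266.5,326.3),0+0) ]
A=A[:15]+[(w6,(239,331),5),(w6,(245,327.5),4),(w6,(251.7,325.7),3),(w6,(259,325),2),(w6,(266.5,326.3),1),(w6,(273.8,328.5),0),(w6,(278.5,334.5),-1)]
def f(v,z):
    o=[]
    for s,p,k in A:
        d=atz(s,p,z)[:2]; t=np.radians(v[2]+k*15); o+=list(d-(v[:2]+v[3]*np.array([np.cos(t),np.sin(t)])))
    return o
for z in (100,104,106,108):
    o=least_squares(f,[637,172,171,43],args=(z,),loss='soft_l1');print(z,o.x.round(2),np.sqrt(np.mean(o.fun**2)).round(2))
P={'tip':((350.5,215),(276,159.2),(335.5,264)),'gout':((348,216.5),(278,159),(332.3,267.5)),'gin':((331.5,228),(300,162),(298.5,322))}
for k,(p,q,w) in P.items(): 
    x,e=tri((a,p),(b,q),(w6,w));print(k,x.round(1),np.round(e,1), tri((a,p),(b,q))[0].round(1))
print(f(o.x,108)[-14:])
E
```

```text
100 [644.08 172.97 168.27  44.91] 1.34
104 [640.09 172.05 168.36  44.29] 1.07
106 [638.06 171.7  168.38  43.94] 1.02
108 [636.03 171.39 168.41  43.61] 1.04
tip [441.9 213.2 130.4] [3.1 2.5 3.2] [438.5 215.  126.8]
gout [449.9 211.  131.8] [1.4 1.7 1.3] [448.8 211.9 130.7]
gin [533.1 194.5 152.7] [0.9 1.3 1.3] [531.9 195.  151. ]
[np.float64(0.7812279950435368), np.float64(-0.11426026508866016), np.float64(0.41308677867812094), np.float64(-0.016824538052759408), np.float64(0.7880150685920171), np.float64(-0.08589022093758558), np.float64(0.3219421043887678), np.float64(-0.23639103173806575), np.float64(0.4695045466528427), np.float64(0.30657308158336605), np.float64(-0.6413903925696331), np.float64(1.0547569835844683), np.float64(3.655301827929634), np.float64(1.4224290091155467)]
```

```bash
python3 - <<'E'
from h import *
w6,a,b=[load(x) for x in('w6','sc6','sd6')]
# bar: grip ends at 110,200
obs=[(a,(348,216.5),200),(b,(278,159),200),(w6,(332.3,267.5),200),(a,(331.5,228),110),(b,(300,162),110),(w6,(298.5,322),110)]
def pt(v,s):
    az,el=np.radians(v[:2]);return np.array([638.5,171.8,185])+s*np.array([np.cos(el)*np.cos(az),np.cos(el)*np.sin(az),np.sin(el)])
def f(v): return np.concatenate([proj(s,pt(v,d))-p for s,p,d in obs])
o=least_squares(f,[168,-15]);print(o.x,o.fun.reshape(-1,2).round(1))
# allow camera shift: per camera only use direction: free axis xyz
def g(v):
    return np.concatenate([proj(s,pt(v,d)+v[2:])-p for s,p,d in obs])
o=least_squares(g,[168,-15,0,0,0]);print(o.x,o.fun.reshape(-1,2).round(1))
# board corners (outer frame bar ends) 
for p,q in [((304,211.5),(297.5,170)),((282.5,222.5),(326.5,166)),((345,247),None),((321.5,259.5),None)]:
    if q: x,e=tri((a,p),(b,q));print(x.round(1),np.round(e,1))
E
```

```text
[168.20521526 -15.81836889] [[-0.2 -0.1]
 [ 0.6  0.5]
 [ 0.7 -0.8]
 [-0.8 -0.3]
 [ 0.7 -0.5]
 [-0.7  1. ]]
[169.29789312 -13.6426519    1.82320314   2.65075683  -5.92151105] [[-0.2 -0.6]
 [ 0.3  0.2]
 [ 0.7 -0.9]
 [-0.7  0.3]
 [ 0.9 -0.2]
 [-0.4  0.5]]
[556.  100.8 192.2] [2. 2.]
[652.4  85.5 240.6] [0.6 0.6]
```

```bash
python3 - <<'E'
from h import *
def P(az,tilt,l,c=(638.5,171.8,185)):
    # local: x = inward (away from bar) , y along tilt axis, z up ; az direction of bar
    t=np.radians(tilt);a=np.radians(az+180) # x local direction horizontal
    x,y,z=l
    X=x*np.cos(t)+z*np.sin(t)*(-1); Z=x*np.sin(t)+z*np.cos(t)
    return np.array(c)+np.array([X*np.cos(a)-y*np.sin(a),X*np.sin(a)+y*np.cos(a),Z])
def bar(s): e=0.25; return (-s*np.cos(e),0,s*np.sin(e))
k=7
for n,x0,y0 in(('sc6',270,180),('sd6',270,120)):
    s=load(n);im=cv2.resize(s['pixels'][y0:y0+85,x0:x0+110,::-1],None,fx=k,fy=k,interpolation=cv2.INTER_CUBIC)
    for tilt,col in((27,(255,0,255)),(30,(0,255,255))):
        L=[P(168.4,tilt,q) for q in [(-50,-82,40),(-50,82,40),(50,82,40),(50,-82,40)]]
        q=np.array([(proj(s,p)-[x0,y0]+.5)*k for p in L]).astype(int);cv2.polylines(im,[q],True,col,1)
        q=np.array([(proj(s,P(168.4,tilt,bar(d)))-[x0,y0]+.5)*k for d in (110,200)]).astype(int);cv2.polylines(im,[q],False,col,1)
    cv2.imwrite(f'pics/ov_{n}.png',im)
E
```

```text
(no output)
```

View pics/ov_sc6.png

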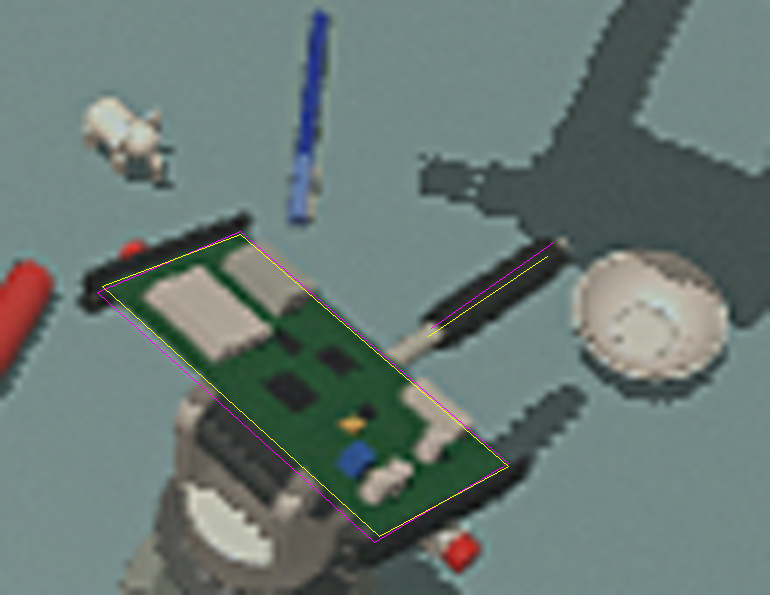

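View pics/ov_sd6.png

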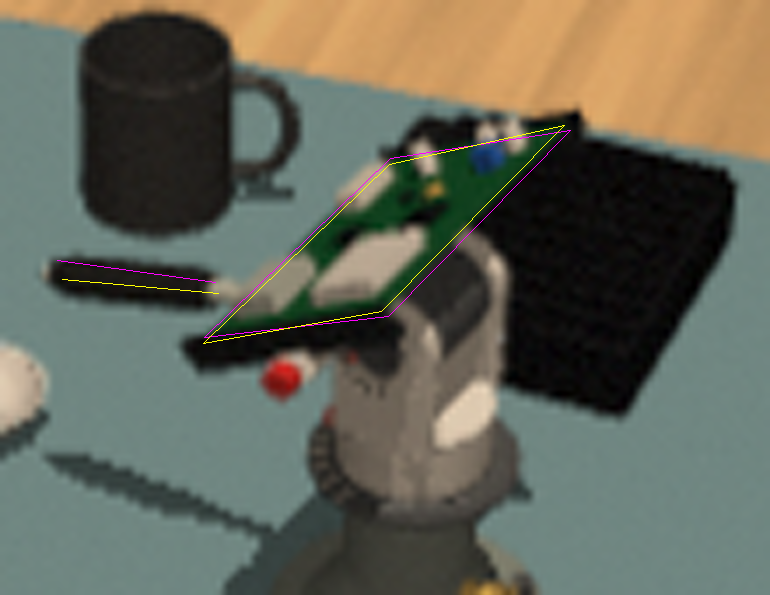

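Request:
{"op": "drive_tool", "data": {"moves": [[[5, -15, 0], -2], [[15, -45, -10], -4], [[25, -83, -20], -6], [[35, -122, -30], -8], [[45, -160, -40], -10], [[55, -198, -50], -11], [[65, -236, -60], -11], [[75, -270, -65], -11]], "fingers": 0, "squeeze": 60}}

```text
time: 9.32
tool_pos: [446.6, -174.7, 293.4]
tcp_rot: [179.9, -0.2, -169.3]
ft_force: [0.3, 0.7, 0.4]
finger_gap: 0.0
```

Request:
{"op": "drive_tool", "data": {"moves": [[[5, -25, -10], 0], [[12, -45, -30], 0], [[20, -54, -55], 0], [[23, -58, -80], 0], [[25, -59, -100], 0], [[26, -60, -109], 0], [[26, -60, -110], 0], [[26, -60, -110], 0]]}}

```text
time: 9.98
tool_pos: [472.6, -232.6, 185.6]
tcp_rot: [179.9, -0.1, -169.3]
ft_force: [-0.2, 0.0, -0.1]
finger_gap: -0.3
```

```bash
python3 - <<'E'
from h import *
from bench import r
snap('wrist','w7');s=r.sense();print(s['time'],s['tool_pos'],s['tcp_rot'],s['ft_force'],s['finger_gap'])
a=snap('scene','sc7');b=snap('side','sd7')
crop('sc7',190,130,100,100,6,'sc7c');crop('sd7',225,210,100,100,6,'sd7c')
E
```

```text
10.0333 [ 473.10770709 -233.02720646  186.89644683] [-1.79995624e+02  1.09626983e-02 -1.69274257e+02] [ 0.55282591 -0.16431948  0.51018591] -0.30354585225743524
```

View pics/sc7c.png

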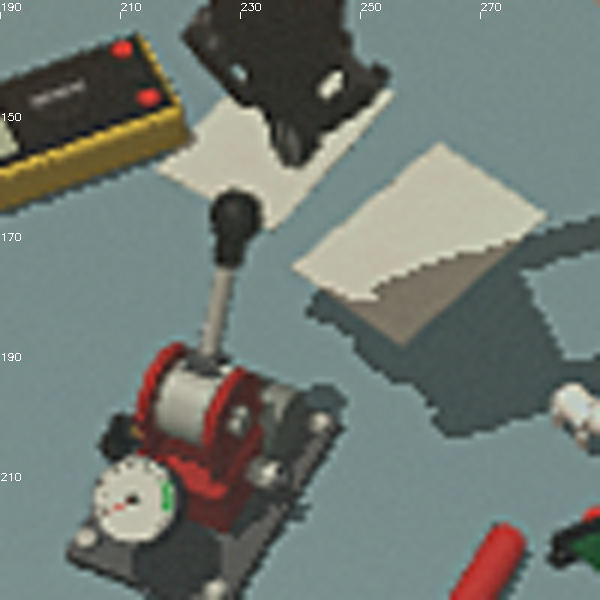

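View pics/sd7c.png

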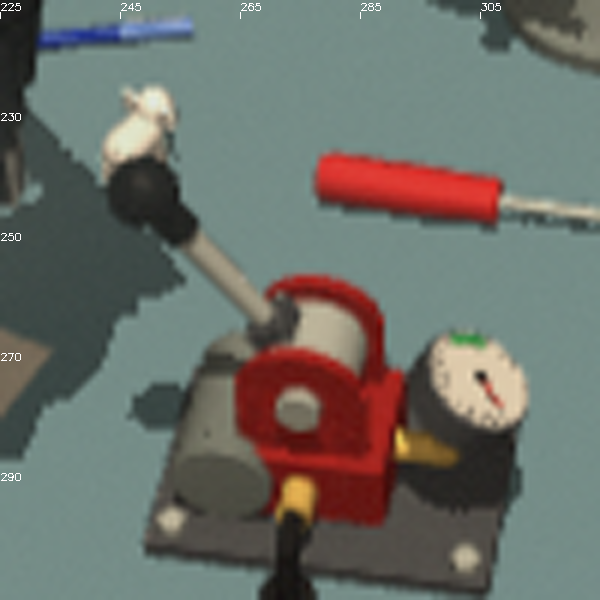

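View pics/w7.png

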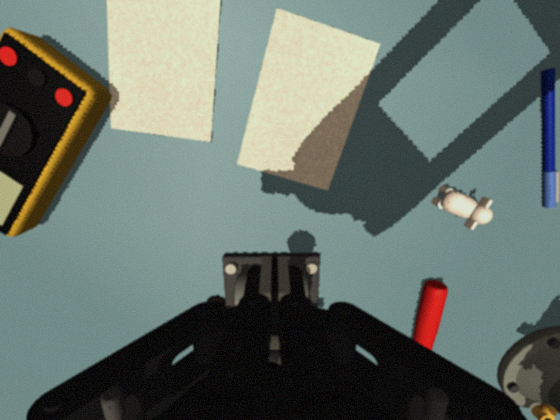

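```bash
python3 - <<'E'
from h import *
a,b=load('sc7'),load('sd7')
print(tri((a,(229.3,165.7)),(b,(248.8,242))))
# tool tip check: project TCP+22 down
print(proj(a,(473,-233,165)),proj(b,(473,-233,165)))
E
```

```text
(array([ 539.26733522, -222.47313376,  179.35442201]), [1.5924500970575999, 1.5924500970575455])
[238.86690835 155.67122445] [224.26122992 242.01648135]
```

Request:
{"op": "drive_tool", "data": {"moves": [[[8, 1.5, 0], 0], [[18, 3.3, 0], 0], [[28, 5.2, 0], 0], [[36, 6.7, 0], 0], [[41, 7.6, 1], 0], [[45, 8.3, 4], 0], [[49, 9.1, 6], 0], [[49, 9.1, 6], 0]]}}

```text
time: 10.8
tool_pos: [522.2, -224.4, 192.9]
tcp_rot: [-180.0, -0.0, -169.3]
ft_force: [-2.3, -1.6, 1.1]
finger_gap: -0.0
```

Request:
{"op": "drive_tool", "data": {"moves": [[[1, 0.2, 0.5], 0], [[2, 0.4, 1], 0], [[3.5, 0.6, 2], 0], [[5, 0.9, 3], 0], [[6.5, 1.2, 4], 0], [[8, 1.5, 5], 0], [[9, 1.7, 6], 0], [[9, 1.7, 6], 0]]}}

```text
time: 11.47
tool_pos: [530.9, -222.5, 198.4]
tcp_rot: [-180.0, 0.0, -169.3]
ft_force: [-1.7, -1.1, 0.1]
finger_gap: -0.0
```

```bash
python3 - <<'E'
from h import *
from bench import r
s=r.sense();print(s['time'],s['tool_pos'],s['tcp_rot'],s['ft_force'],s['finger_gap'])
b=snap('side','sd8')
crop('sd8',205,190,120,100,6,'sd8c')
E
```

```text
11.4667 [ 530.94541082 -222.47178316  198.40124977] [-1.79991535e+02  3.42892014e-02 -1.69300566e+02] [-1.71899471 -1.13467371  0.13064958] -0.03519252526470902
```

View pics/sd8c.png

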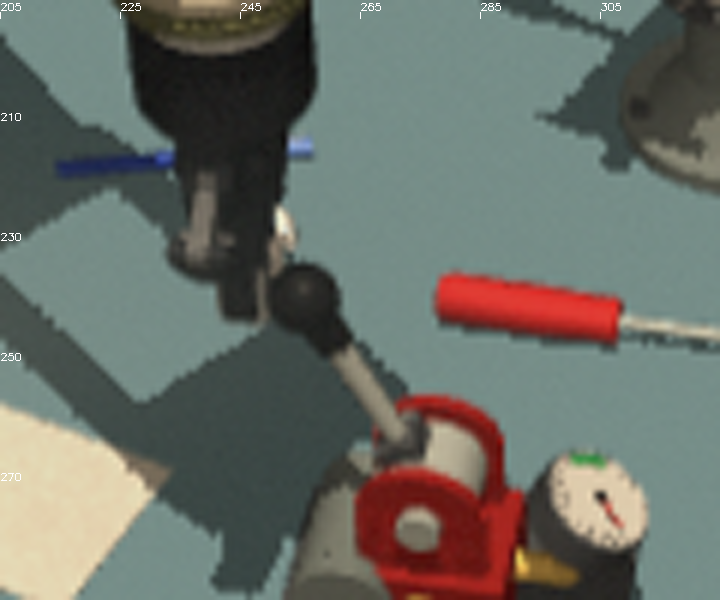

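Request:
{"op": "drive_tool", "data": {"moves": [[[1, 0.2, 0.5], 0], [[2.5, 0.4, 1.2], 0], [[4, 0.7, 2], 0], [[5.5, 1, 2.8], 0], [[7, 1.3, 3.5], 0], [[8.5, 1.6, 4.2], 0], [[9.5, 1.8, 4.8], 0], [[9.5, 1.8, 4.8], 0]]}}

```text
time: 12.18
tool_pos: [540.5, -220.6, 203.2]
tcp_rot: [-180.0, 0.0, -169.3]
ft_force: [-2.1, -0.1, 0.8]
finger_gap: 0.3
```

Request:
{"op": "drive_tool", "data": {"moves": [[[1, 0.2, 0.3], 0], [[2.5, 0.4, 0.9], 0], [[4, 0.7, 1.5], 0], [[5.5, 1, 2.1], 0], [[7, 1.3, 2.7], 0], [[8.5, 1.6, 3.2], 0], [[9.5, 1.8, 3.6], 0], [[9.5, 1.8, 3.6], 0]]}}

```text
time: 12.85
tool_pos: [548.8, -219.1, 206.7]
tcp_rot: [180.0, -0.1, -169.3]
ft_force: [-9.3, -1.3, 4.9]
finger_gap: 0.0
```

Request:
{"op": "drive_tool", "data": {"moves": [[[1, 0.2, 0.3], 0], [[2.5, 0.4, 0.7], 0], [[4, 0.7, 1.2], 0], [[5.5, 1, 1.7], 0], [[7, 1.3, 2.1], 0], [[8.5, 1.6, 2.5], 0], [[9.5, 1.8, 2.8], 0], [[9.5, 1.8, 2.8], 0]]}}

```text
time: 13.52
tool_pos: [555.5, -218.1, 209.3]
tcp_rot: [179.9, -0.5, -169.4]
ft_force: [-24.2, -3.4, 12.7]
finger_gap: 0.1
```

Request:
{"op": "drive_tool", "data": {"moves": [[[1, 0.2, 0.2], 0], [[2, 0.4, 0.4], 0], [[3, 0.6, 0.6], 0], [[4.5, 0.8, 0.9], 0], [[6, 1.1, 1.2], 0], [[7, 1.3, 1.4], 0], [[8, 1.5, 1.5], 0], [[8, 1.5, 1.5], 0]]}}

```text
time: 14.18
tool_pos: [566.2, -216.3, 211.6]
tcp_rot: [-180.0, -0.1, -169.3]
ft_force: [-6.6, -1.1, 6.1]
finger_gap: -0.0
```

```bash
python3 - <<'E'
from h import *
from bench import r
s=r.sense();print(s['time'],s['tool_pos'],s['tcp_rot'],s['ft_force'],s['finger_gap'])
b=snap('side','sd9')
crop('sd9',205,190,120,100,6,'sd9c')
E
```

```text
14.1833 [ 566.222058   -216.30369919  211.55077169] [-1.79970972e+02 -1.08970940e-01 -1.69348880e+02] [-6.57995993 -1.07169817  6.12997917] -0.03077716987046288
```

View pics/sd9c.png

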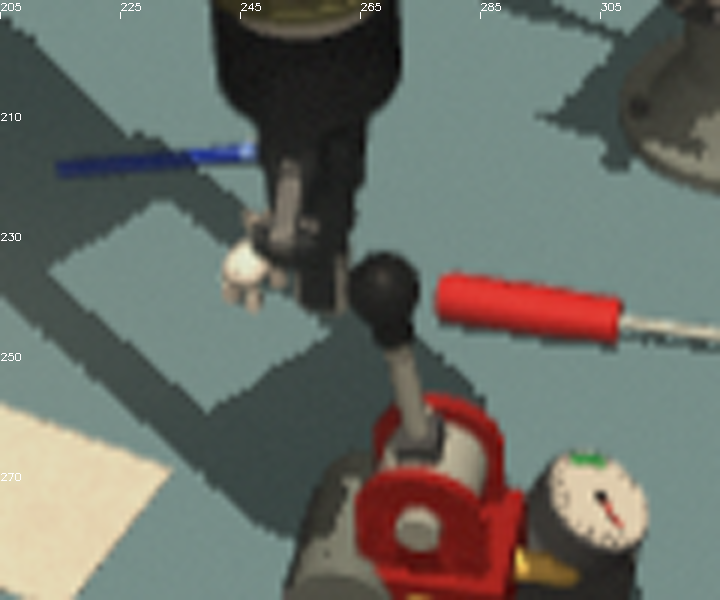

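Request:
{"op": "drive_tool", "data": {"moves": [[[1, 0.2, 0.2], 0], [[2, 0.4, 0.3], 0], [[3, 0.6, 0.4], 0], [[4.5, 0.8, 0.6], 0], [[6, 1.1, 0.8], 0], [[7, 1.3, 0.9], 0], [[8, 1.5, 1], 0], [[8, 1.5, 1], 0]]}}

```text
time: 14.9
tool_pos: [574.4, -214.7, 212.5]
tcp_rot: [-180.0, -0.1, -169.3]
ft_force: [-5.8, -2.1, 3.9]
finger_gap: -0.0
```

Request:
{"op": "drive_tool", "data": {"moves": [[[1, 0.2, 0.1], 0], [[2, 0.4, 0.2], 0], [[3, 0.6, 0.3], 0], [[4, 0.8, 0.4], 0], [[5, 0.9, 0.5], 0], [[6, 1.1, 0.5], 0], [[6, 1.1, 0.5], 0], [[6, 1.1, 0.5], 0]]}}

```text
time: 15.57
tool_pos: [580.8, -213.4, 212.8]
tcp_rot: [-180.0, -0.0, -169.3]
ft_force: [-5.2, -2.4, 3.5]
finger_gap: 0.1
```

```bash
python3 - <<'E'
from h import *
from bench import r
s=r.sense();print(s['time'],s['tool_pos'],s['tcp_rot'],s['ft_force'],s['finger_gap'])
b=snap('side','sd10')
crop('sd10',205,190,120,100,6,'sd10c')
E
```

```text
15.5667 [ 580.82662472 -213.44123171  212.75334668] [-1.79974235e+02 -3.87087883e-02 -1.69327411e+02] [-5.16143501 -2.39446132  3.49681986] 0.05364471734880857
```

View pics/sd10c.png

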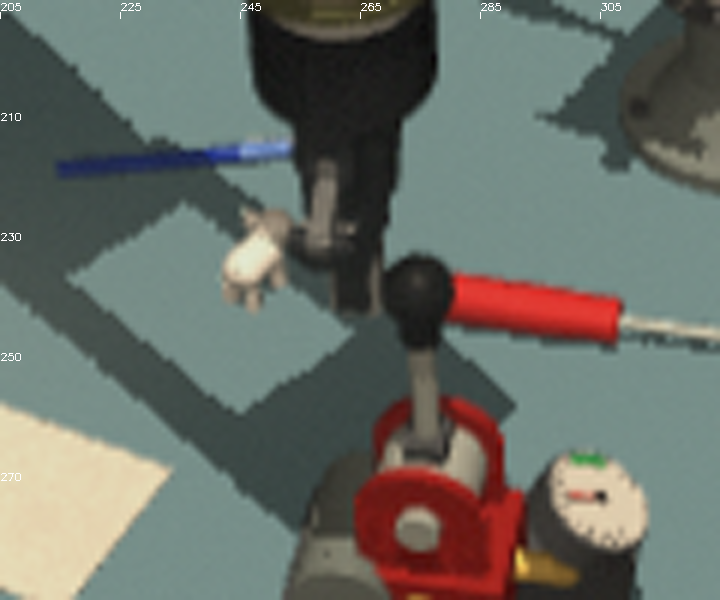

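Request:
{"op": "drive_tool", "data": {"moves": [[[1, 0.2, 0], 0], [[2, 0.4, 0], 0], [[3, 0.6, 0], 0], [[4, 0.8, 0], 0], [[5, 0.9, 0], 0], [[6, 1.1, 0], 0], [[6, 1.1, 0], 0], [[6, 1.1, 0], 0]]}}

```text
time: 16.28
tool_pos: [586.8, -212.4, 212.8]
tcp_rot: [-180.0, -0.0, -169.3]
ft_force: [-4.8, -1.9, 3.7]
finger_gap: -0.3
```

```bash
python3 - <<'E'
from h import *
from bench import r
s=r.sense();print(s['time'],s['tool_pos'],s['ft_force'])
b=snap('side','sd11')
crop('sd11',205,190,120,100,6,'sd11c')
E
```

```text
16.2833 [ 586.84610793 -212.36173506  212.77710754] [-4.82166297 -1.91862098  3.66363796]
```

View pics/sd11c.png

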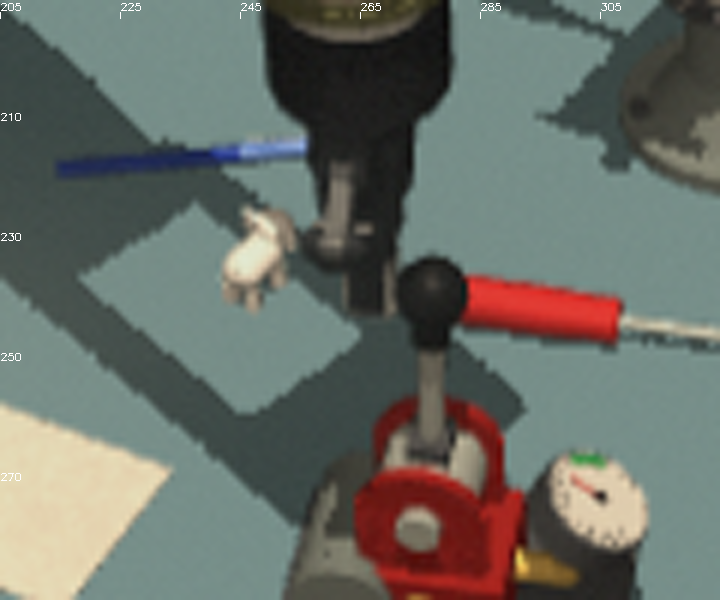

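Request:
{"op": "drive_tool", "data": {"moves": [[[1, 0.2, 0], 0], [[2, 0.4, 0], 0], [[3, 0.6, 0], 0], [[4, 0.8, 0], 0], [[5, 0.9, 0], 0], [[5, 0.9, 0], 0], [[5, 0.9, 0], 0], [[5, 0.9, 0], 0]]}}

```text
time: 17.0
tool_pos: [592.3, -210.7, 212.3]
tcp_rot: [180.0, 0.0, -169.3]
ft_force: [-0.5, -0.8, -0.6]
finger_gap: -0.3
```

```bash
python3 - <<'E'
from h import *
from bench import r
s=r.sense();print(s['time'],s['tool_pos'],s['ft_force'])
b=snap('side','sd12')
crop('sd12',205,190,120,100,6,'sd12c')
E
```

```text
17.0 [ 592.34334723 -210.72748663  212.26064223] [-0.45016848 -0.79414639 -0.59594219]
```

View pics/sd12c.png

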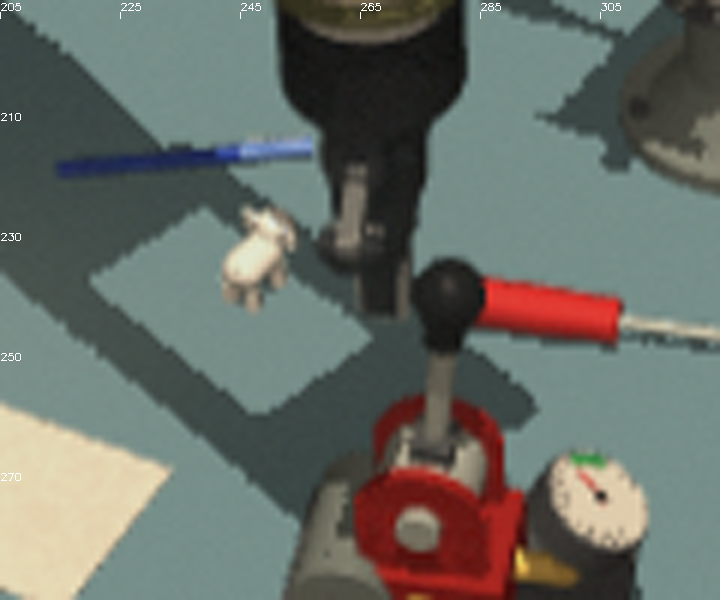

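Request:
{"op": "drive_tool", "data": {"moves": [[[0, 0, 0], 0], [[0, 0, 0], 0], [[0, 0, 0], 0], [[0, 0, 0], 0], [[0, 0, 0], 0], [[0, 0, 0], 0], [[0, 0, 0], 0], [[0, 0, 0], 0]]}}

```text
time: 17.72
tool_pos: [592.1, -211.0, 212.5]
tcp_rot: [180.0, -0.0, -169.3]
ft_force: [0.2, 0.1, -0.7]
finger_gap: 0.1
```

```bash
python3 - <<'E'
from h import *
from bench import r
s=r.sense();print(s['time'],s['tool_pos'],s['ft_force'])
b=snap('side','sd13')
crop('sd13',205,190,120,100,6,'sd13c')
E
```

```text
17.7167 [ 592.05339923 -211.03287114  212.50168349] [ 0.20243291  0.11674784 -0.66321083]
```

View pics/sd13c.png

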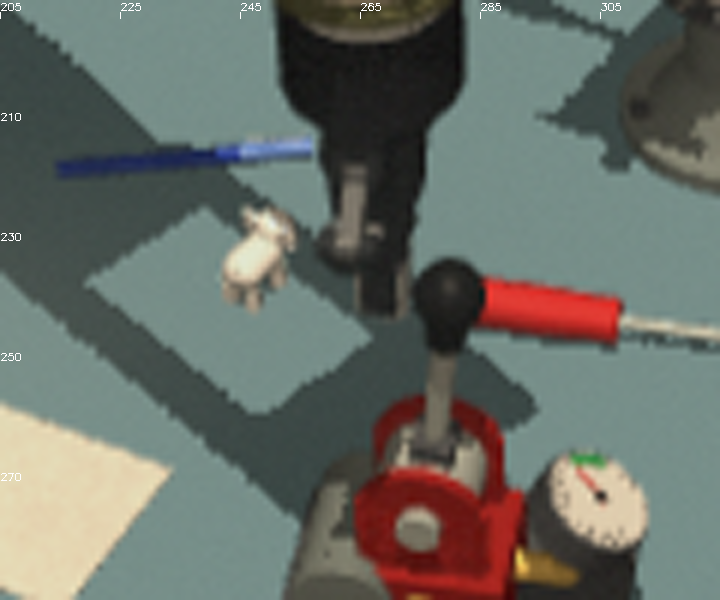

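```bash
python3 - <<'E'
from h import *
snap('scene','sc13')
out=[]
for n,x0,y0 in(('sc7',200,200),('sc13',200,200),('sd7',290,255),('sd13',290,255)):
    im=cv2.resize(load(n)['pixels'][y0:y0+30,x0:x0+30,::-1],None,fx=12,fy=12,interpolation=cv2.INTER_CUBIC);out.append(im)
cv2.imwrite('pics/g13.png',np.vstack([np.hstack(out[:2]),np.hstack(out[2:])])[:,:800][:600] if 0 else cv2.resize(np.vstack([np.hstack(out[:2]),np.hstack(out[2:])]),(600,600)))
def dial(n,x0,y0):
    I=load(n)['pixels'][y0:y0+30,x0:x0+30].astype(float)
    k=8;I=cv2.resize(I,None,fx=k,fy=k,interpolation=cv2.INTER_CUBIC)
    m=((I.min(2)>120)).astype(np.uint8)*255
    m=cv2.morphologyEx(m,cv2.MORPH_CLOSE,np.ones((25,25)))
    cs,_=cv2.findContours(m,0,1);c=max(cs,key=cv2.contourArea);e=cv2.fitEllipse(cv2.convexHull(c))
    (cx,cy),(d1,d2),an=e;an=np.radians(an)
    Rr=np.array([[np.cos(an),np.sin(an)],[-np.sin(an),np.cos(an)]]);S=np.diag([2/d1,2/d2])
    M=Rr.T@S@Rr
    yy,xx=np.mgrid[:I.shape[0],:I.shape[1]]
    q=np.stack([xx-cx,yy-cy],-1)@M.T;rad=np.hypot(q[...,0],q[...,1])
    red=(I[...,0]-np.maximum(I[...,1],I[...,2])).clip(0)*((rad<.75));red[red<50]=0
    gr=(I[...,1]-I[...,0]>25)*(rad<1.15)
    v=(q*red[...,None]).sum((0,1));ang=np.degrees(np.arctan2(v[1],v[0]))
    ga=np.degrees(np.arctan2(q[...,1],q[...,0]))[gr>0]
    return np.round(e[0],1),np.round(e[1],1),round(ang,1),np.percentile(ga,[3,50,97]).round(1) if len(ga) else None
for n,x0,y0 in(('sc7',200,200),('sc13',200,200),('sd7',290,255),('sd10',290,255),('sd11',290,255),('sd12',290,255),('sd13',290,255)): print(n,*dial(n,x0,y0))
E
```

```text
sc7 [ 44.8 124.8] [216.4 263.6] -14.7 [-153.7  -12.6  133.4]
sc13 [ 44.9 124.7] [216.2 263.7] -21.9 [-158.6  -10.9  157.4]
sd7 [122.9 141.8] [113.4 161.5] 66.1 [-126.3  -96.4   32.8]
sd10 [164.  114.5] [217.6 267.6] 155.2 [-171.7 -101.5   84.8]
sd11 [126.1 108. ] [182.1 300.5] 139.5 [-171.5 -110.4  161.3]
sd12 [175.2 100.2] [232.3 369.6] 151.8 [-178.5  -69.7  178.2]
sd13 [131.6  80.9] [190.1 278.5] 137.6 [-170.2   49.5  173.6]
```

View pics/g13.png

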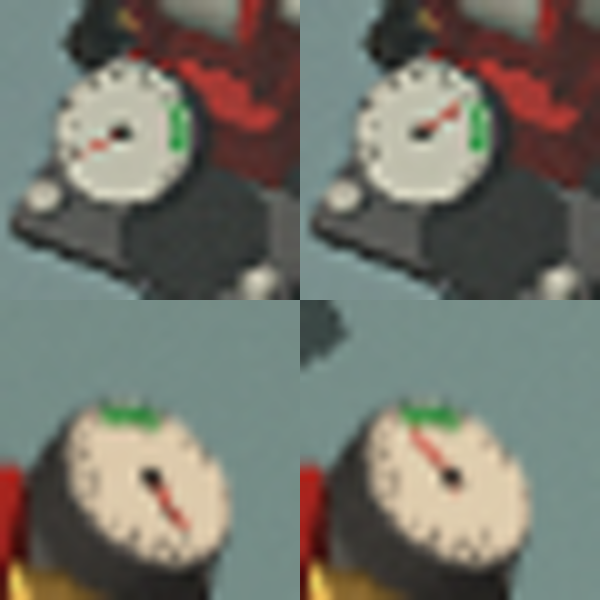

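Request:
{"op": "drive_tool", "data": {"moves": [[[0.5, 0.1, 0], 0], [[1, 0.2, 0], 0], [[1.5, 0.3, 0], 0], [[2, 0.4, 0], 0], [[2.5, 0.5, 0], 0], [[2.5, 0.5, 0], 0], [[2.5, 0.5, 0], 0], [[2.5, 0.5, 0], 0]]}}

```text
time: 18.48
tool_pos: [594.4, -210.6, 212.5]
tcp_rot: [180.0, -0.0, -169.3]
ft_force: [-3.4, -0.3, 1.0]
finger_gap: 0.3
```

```bash
python3 - <<'E'
from h import *
from bench import r
s=r.sense();print(s['time'],s['tool_pos'],s['ft_force'])
snap('side','sd14');snap('scene','sc14')
o=[]
for t in('13','14'):
    o.append(cv2.resize(load('sd'+t)['pixels'][225:290,260:325,::-1],None,fx=6,fy=6,interpolation=cv2.INTER_CUBIC))
cv2.imwrite('pics/c14.png',np.hstack(o))
E
```

```text
18.4833 [ 594.38129707 -210.5908164   212.46631245] [-3.40794484 -0.27637729  1.03100302]
```

View pics/c14.png

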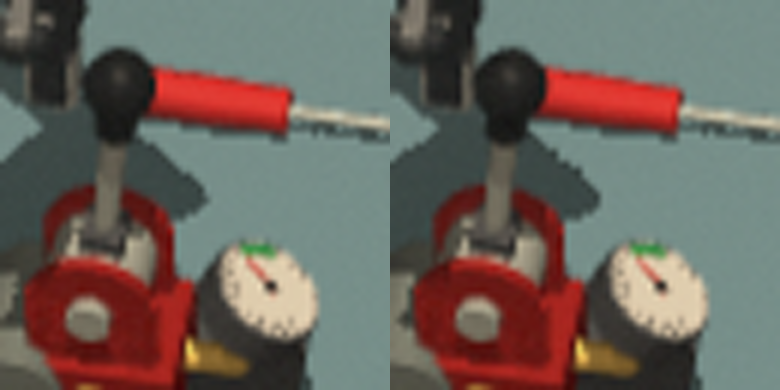

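Request:
{"op": "drive_tool", "data": {"moves": [[[0.2, 0, 0], 0], [[0.5, 0.1, 0], 0], [[0.8, 0.1, 0], 0], [[1, 0.2, 0], 0], [[1.2, 0.2, 0], 0], [[1.5, 0.3, 0], 0], [[1.5, 0.3, 0], 0], [[1.5, 0.3, 0], 0]]}}

```text
time: 19.25
tool_pos: [595.2, -210.5, 212.5]
tcp_rot: [180.0, -0.1, -169.3]
ft_force: [-7.6, -1.0, 4.0]
finger_gap: -0.3
```

```bash
python3 - <<'E'
from h import *
from bench import r
s=r.sense();print(s['time'],s['tool_pos'],s['tcp_rot'],s['ft_force'])
E
```

```text
19.25 [ 595.22661326 -210.4707126   212.45846661] [ 1.79987388e+02 -1.09990402e-01 -1.69325218e+02] [-7.60862117 -1.03371442  4.00533846]
```

Request:
{"op": "drive_tool", "data": {"moves": [[[0.3, 0, 0], 0], [[0.6, 0.1, 0], 0], [[0.9, 0.2, 0], 0], [[1.2, 0.2, 0], 0], [[1.5, 0.3, 0], 0], [[1.5, 0.3, 0], 0], [[1.5, 0.3, 0], 0], [[1.5, 0.3, 0], 0]]}}

```text
time: 19.92
tool_pos: [597.6, -209.9, 212.5]
tcp_rot: [-180.0, 0.0, -169.3]
ft_force: [-0.1, 0.7, 0.7]
finger_gap: 0.1
```

```bash
python3 - <<'E'
from h import *
from bench import r
s=r.sense();print(s['time'],s['tool_pos'],s['tcp_rot'],s['ft_force'])
snap('side','sd15');snap('scene','sc15')
o=[]
for t in('13','15'):
    o.append(cv2.resize(load('sd'+t)['pixels'][225:290,260:325,::-1],None,fx=6,fy=6,interpolation=cv2.INTER_CUBIC))
cv2.imwrite('pics/c15.png',np.hstack(o))
E
```

```text
19.9167 [ 597.64092821 -209.86519679  212.46913655] [-1.79999379e+02  5.95498370e-03 -1.69299085e+02] [-0.07482548  0.67673987  0.67118929]
```

View pics/c15.png

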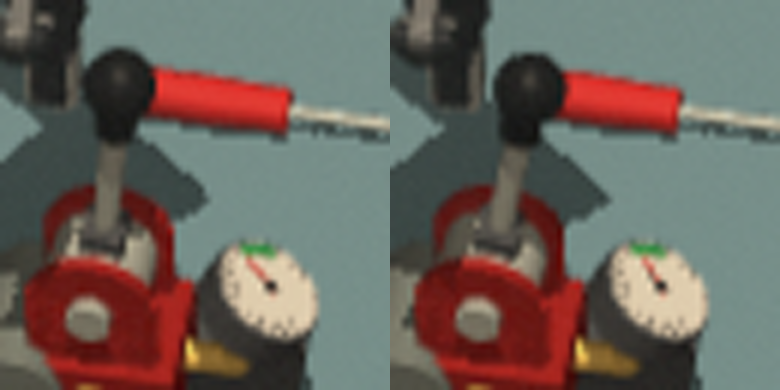

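Request:
{"op": "drive_tool", "data": {"moves": [[[0.5, 0.1, 0], 0], [[1, 0.2, 0], 0], [[1.5, 0.3, 0], 0], [[2, 0.4, 0], 0], [[2.5, 0.5, 0], 0], [[3, 0.5, 0], 0], [[3, 0.5, 0], 0], [[3, 0.5, 0], 0]]}}

```text
time: 20.68
tool_pos: [600.6, -209.4, 212.5]
tcp_rot: [180.0, -0.0, -169.3]
ft_force: [0.6, 0.7, -0.5]
finger_gap: -0.0
```

Request:
{"op": "drive_tool", "data": {"moves": [[[0.2, 0, 0], 0], [[0.5, 0.1, 0], 0], [[0.8, 0.1, 0], 0], [[1, 0.2, 0], 0], [[1.2, 0.2, 0], 0], [[1.5, 0.3, 0], 0], [[1.5, 0.3, 0], 0], [[1.5, 0.3, 0], 0]]}}

```text
time: 21.35
tool_pos: [602.1, -209.1, 212.5]
tcp_rot: [-180.0, 0.0, -169.3]
ft_force: [0.3, 0.0, -0.0]
finger_gap: -0.2
```

Request:
{"op": "drive_tool", "data": {"moves": [[[0.2, 0, 0], 0], [[0.5, 0.1, 0], 0], [[0.8, 0.1, 0], 0], [[1, 0.2, 0], 0], [[1.2, 0.2, 0], 0], [[1.5, 0.3, 0], 0], [[1.5, 0.3, 0], 0], [[1.5, 0.3, 0], 0]]}}

```text
time: 22.02
tool_pos: [603.6, -208.8, 212.5]
tcp_rot: [-180.0, -0.0, -169.3]
ft_force: [0.2, -0.2, -0.2]
finger_gap: -0.3
```

```bash
python3 - <<'E'
from h import *
from bench import r
s=r.sense();print(s['time'],s['tool_pos'],s['tcp_rot'],s['ft_force'])
snap('side','sd16');snap('scene','sc16')
o=[]
for t in('15','16'):
    o.append(cv2.resize(load('sd'+t)['pixels'][225:290,260:325,::-1],None,fx=6,fy=6,interpolation=cv2.INTER_CUBIC))
cv2.imwrite('pics/c16.png',np.hstack(o))
E
```

```text
22.0167 [ 603.57220064 -208.80424082  212.48331139] [-1.79999774e+02 -1.54367742e-03 -1.69302594e+02] [ 0.15707914 -0.19685386 -0.17394962]
```

View pics/c16.png

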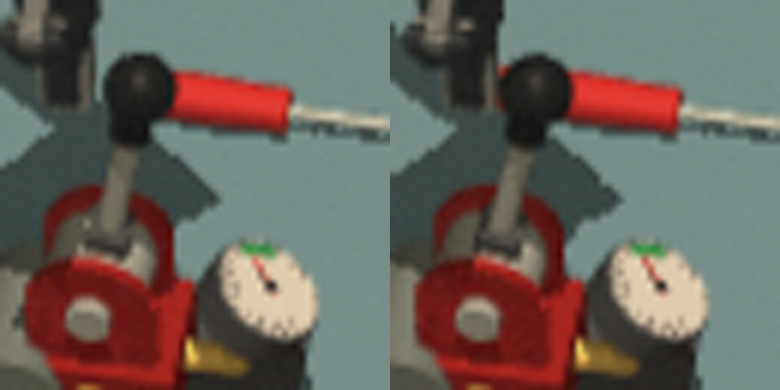

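Request:
{"op": "drive_tool", "data": {"moves": [[[0, 0, 0], 0], [[0, 0, 0], 0], [[0, 0, 0], 0], [[0, 0, 0], 0], [[0, 0, 0], 0], [[0, 0, 0], 0], [[0, 0, 0], 0], [[0, 0, 0], 0]]}}

```text
time: 22.78
tool_pos: [603.5, -208.8, 212.4]
tcp_rot: [180.0, -0.0, -169.3]
ft_force: [0.1, 0.5, 0.2]
finger_gap: -0.5
```

```bash
python3 - <<'E'
from h import *
from bench import r
s=r.sense();print(s['time'],s['tool_pos'],s['ft_force'])
snap('side','sd17');snap('scene','sc17')
# track knob by template/darkness centroid
g=lambda n:cv2.cvtColor(load(n)['pixels'],cv2.COLOR_RGB2GRAY)
def sub(t,ref='sd7'):
    T=load(ref)['pixels'][233:252,239:258];I=load(t)['pixels'][220:262,235:305]
    m=cv2.matchTemplate(I,T,cv2.TM_SQDIFF_NORMED);_,_,l,_=cv2.minMaxLoc(m);return l
o=[]
for t in('16','17'):
    o.append(cv2.resize(load('sd'+t)['pixels'][225:290,260:325,::-1],None,fx=6,fy=6,interpolation=cv2.INTER_CUBIC))
cv2.imwrite('pics/c17.png',np.hstack(o))
d=cv2.absdiff(load('sd16')['pixels'],load('sd17')['pixels'])[225:290,260:325];print(d.max(),d[:25].mean(),d[25:].mean())
E
```

```text
22.7833 [ 603.54822666 -208.83287406  212.4480611 ] [0.09493259 0.49206101 0.23565886]
67 1.363076923076923 1.2467948717948718
```

View pics/c17.png

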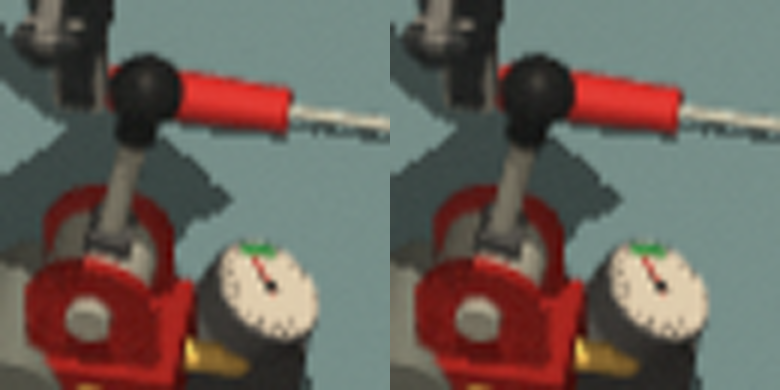

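Request:
{"op": "drive_tool", "data": {"moves": [[[0.5, 0.1, 0], 0], [[1, 0.2, 0], 0], [[1.5, 0.3, 0], 0], [[2, 0.4, 0], 0], [[2, 0.4, 0], 0], [[2, 0.4, 0], 0], [[2, 0.4, 0], 0], [[2, 0.4, 0], 0]]}}

```text
time: 23.55
tool_pos: [605.5, -208.4, 212.5]
tcp_rot: [180.0, -0.0, -169.3]
ft_force: [-0.9, -0.3, 0.0]
finger_gap: -0.1
```

Request:
{"op": "drive_tool", "data": {"moves": [[[0.3, 0, 0], 0], [[0.6, 0.1, 0], 0], [[0.9, 0.2, 0], 0], [[1.2, 0.2, 0], 0], [[1.5, 0.3, 0], 0], [[1.5, 0.3, 0], 0], [[1.5, 0.3, 0], 0], [[1.5, 0.3, 0], 0]]}}

```text
time: 24.22
tool_pos: [606.2, -208.4, 212.4]
tcp_rot: [180.0, -0.1, -169.3]
ft_force: [-6.8, -1.0, 0.9]
finger_gap: -0.3
```

Request:
{"op": "drive_tool", "data": {"moves": [[[0.3, 0, 0], 0], [[0.6, 0.1, 0], 0], [[0.9, 0.2, 0], 0], [[1.2, 0.2, 0], 0], [[1.5, 0.3, 0], 0], [[1.5, 0.3, 0], 0], [[1.5, 0.3, 0], 0], [[1.5, 0.3, 0], 0]]}}

```text
time: 24.88
tool_pos: [606.5, -208.5, 212.3]
tcp_rot: [180.0, -0.3, -169.4]
ft_force: [-14.0, -1.4, 6.1]
finger_gap: -0.1
```

```bash
python3 - <<'E'
from h import *
from bench import r
s=r.sense();print(s['time'],s['tool_pos'],s['tcp_rot'],s['ft_force'])
snap('side','sd18');snap('scene','sc18')
o=[]
for t in('17','18'):
    o.append(cv2.resize(load('sd'+t)['pixels'][225:290,260:325,::-1],None,fx=6,fy=6,interpolation=cv2.INTER_CUBIC))
cv2.imwrite('pics/c18.png',np.hstack(o))
E
```

```text
24.8833 [ 606.4896447  -208.49515231  212.30704374] [ 179.96781641   -0.26736641 -169.35889578] [-13.98689351  -1.39675246   6.06901469]
```

View pics/c18.png

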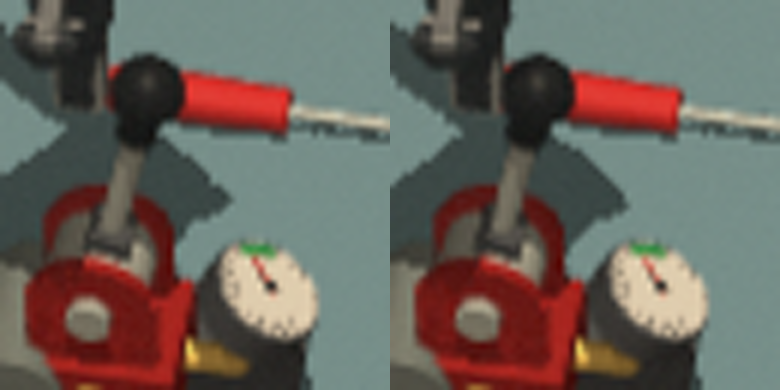

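Request:
{"op": "drive_tool", "data": {"moves": [[[-3, -0.5, 0], 0], [[-10, -1.8, 0], 0], [[-22, -4, 2], 0], [[-38, -7, 8], 0], [[-55, -10, 20], 0], [[-75, -14, 40], 0], [[-100, -18, 65], 0], [[-125, -20, 90], 0]]}}

```text
time: 25.65
tool_pos: [482.3, -227.7, 302.7]
tcp_rot: [180.0, -0.0, -169.3]
ft_force: [-0.1, -0.3, 0.5]
finger_gap: 0.1
```

Request:
{"op": "drive_tool", "data": {"moves": [[[-15, 25, 5], 4], [[-25, 55, 10], 8], [[-35, 95, 15], 12], [[-45, 135, 20], 16], [[-55, 175, 30], 20], [[-65, 215, 40], 24], [[-70, 240, 45], 28], [[-72, 250, 45], 30]]}}

```text
time: 26.32
tool_pos: [411.2, 25.2, 349.5]
tcp_rot: [-179.9, 0.2, -138.9]
ft_force: [0.0, -0.2, 0.7]
finger_gap: -0.0
```

```bash
python3 - <<'E'
from h import *
from bench import r
s=r.sense();print(s['time'],s['tool_pos'],s['tcp_rot'],s['ft_force'])
a=snap('side','sd19');b=snap('scene','sc19');snap('wrist','w19')
o=[cv2.resize(load('sd'+t)['pixels'][225:290,260:325,::-1],None,fx=6,fy=6,interpolation=cv2.INTER_CUBIC) for t in('18','19')]
cv2.imwrite('pics/c19.png',np.hstack(o))
cv2.imwrite('pics/c19b.png',np.vstack([np.hstack([cv2.resize(load(t)['pixels'][y:y+70,x:x+90,::-1],None,fx=4,fy=4,interpolation=cv2.INTER_CUBIC) for t in ts]) for ts,x,y in ((('sd6','sd19'),270,125),(('sc6','sc19'),270,200))]))
E
```

```text
26.3167 [411.19484408  25.23477602 349.54043578] [-179.88137882    0.2335462  -138.89894348] [ 0.01937859 -0.17771336  0.71018137]
```

View pics/c19.png

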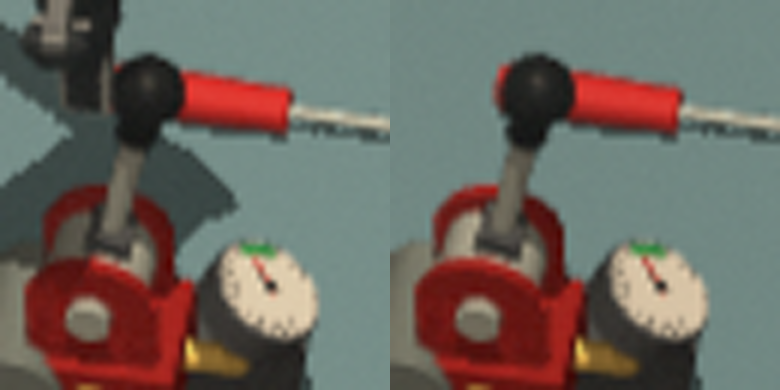

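View pics/c19b.png

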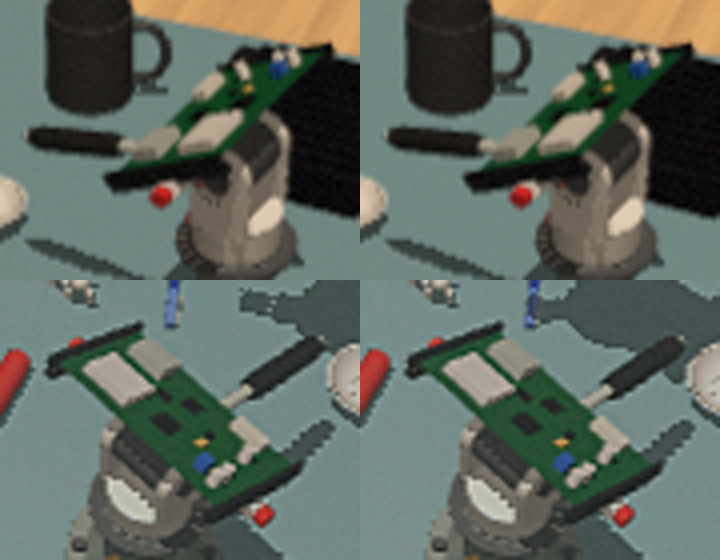

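View pics/w19.png

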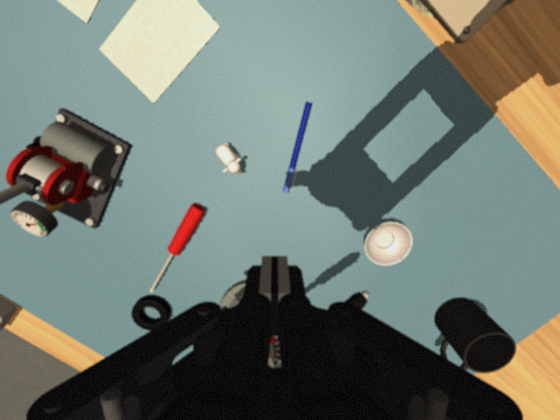

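```bash
python3 -c "
from bench import r
print(r.hand_in())"
```

```text
the job is handed in; nothing more can be done
None
```

I put the board in probing position, locked it, and handed the job in at about 26 s of the 51 s allowed, with the gripper clear of everything.

- **Swivel:** I gripped the bar and swung the head about 4.6° back to the white zero mark. The bar then measured 168.2–169.3° against 168.4° for the mark, and the red index lines up with it.
- **Tilt:** I aimed for 30°. The bar fit using the stated tilt axis gave 30.1°, and the board outline drawn over both fixed-camera images fit 30° well. A fit without that axis gave only about 28°, and the triangulated frame edge about 26°. Those rest on short baselines, so I trusted the first two, but the tilt could be a degree or so low.
- **Lever:** I pushed it with closed fingers. The detent showed about 24 N along the push, roughly 27 N in all, at the end of one move. Readings come only at the end of each move, so peaks in between weren't recorded.
- **Notch:** After the detent the lever got light and paused once, with the needle just short of green. I pushed on gently until it ran ahead by itself to a firm stop, which I confirmed at about 15 N.
- **Final check:** After I backed off, the lever stayed put and the needle was still in the green. The board had not moved visibly, and the things I could see on the bench were where they started.

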